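# Load a pair of guide rails into the drilling jig

## Task

Pull up the spring plunger on the drilling jig and twist it so that it stays parked up, then draw the jig's tray all the way out. Pick up both long guide rails from the rack together in one grip and lower them, without dropping them, as a pair into the tray's two saddles, side by side and roughly centred; then push the tray fully home under the bridge. Leave the plunger parked for the next pair, and do not disturb the short rail offcut, the stepper motor or the roll of tape.

Things in the scene. Friction and masses are not known exactly. Their poses are not given: they have to be found in the camera images.
- jig: Drilling jig fixed to the bench: dark steel base plate, x -140 to +45, y -118 to +82 mm; origin on the bench under the bridge's middle. x points away from the robot, y left, z up. Bridge: aluminium beam along y at x = 0, 24 mm deep, underside 66, top 79 mm above the bench, legs at y = -82 and +82 mm. The tray slides along x under it; the plunger stands at x = -30, y = -95 mm.
- tray (a joint): Sliding aluminium tray of the jig: 0 = fully home under the bridge, 0.09 m = fully drawn out along the jig's -x (towards the robot). Moves with about 2 N, stays where it is left. It starts home, locked (2 mm play) by the plunger's pin while that is down.
- tray_seat (a point): Point on the tray midway between its two saddles, at seat height (43 mm above the bench; under the bridge when home). Axes as the jig's; rails lie along y. The saddles are black blocks 16 mm thick at y = -45 and +45 mm, each with a flat seat 40 mm wide along x between lips 8 mm high, 7 mm thick. Between the saddles the tray floor is 25 mm lower, so fingers can reach down beside the rails at y = 0.
- tray_post (a point): Grip point on the tray's upright dark steel pull post (26 mm along jig x, 12 mm along jig y, 44 mm high, top 12 mm above this point, tray plate 32 mm below it), at the tray's left front corner, 45 mm in front (-x) and 93 mm left (+y) of tray_seat. Grip it from above across its 12 mm. Axes as the jig's.
- plunger_bar (a point): Middle of the black pull bar of the spring plunger, right of the tray: bar 44 mm long (along this frame's x), 12 mm thick (along y), 22 mm high, its top 10 mm above this point; 76 mm above the bench when down. Grip it from above across its 12 mm; below the bar are 14 mm of stem, then a steel collar 32 mm across. z points up.
- plunger_lift (a joint): Lift of the plunger: 0 = down, its pin in the tray's ear (locked); spring pulls it down with 4 N at 0 and 8 N at 0.018 m (top stop). To pass over the collar it must be lifted at least 10 mm (12 to 14 mm is comfortable); in the rest notch it stays at about 0.0075 m with the pin clear of the tray.
- plunger_twist (a joint): Turn of the pull bar about the vertical, rad, counter-clockwise from above positive. 0 = slot (bar along jig x), where it starts; cannot turn unless lifted 10 mm. The rest notch, 2.5 mm deep, lies at 1.2 (within about 0.1 it drops in); stop at 1.3. Let go there, it drops into the notch and stays up.
- rack: Grey stock rack fixed to the bench, plate 80 (x) x 130 (y) x 8 mm, origin under its centre on the bench. Two black plastic saddles at y = -45 and +45 mm (16 mm thick) with flat seats 35 mm above the bench, 46 mm wide between 8 mm lips; the two long rails lie on them along y. Between the saddles fingers can reach 27 mm below the seat.
- rail_a: One of the two alike steel guide rails, 15 mm wide (x), 120 mm long (y), 15 mm high, about 0.12 kg; origin at the centre of its underside. Both start side by side on the rack, along the rack's y, with a gap of 3 to 9 mm between them; they slide together when gripped across both (30 mm wide then).
- rail_b: The other guide rail, the same size; origin at the centre of its underside.
- offcut: Short offcut of the same rail, 15 x 70 x 15 mm, lying on the bench; bystander. Origin at the centre of its underside.
- stepper: Loose stepper motor, 67 x 42 x 42 mm, standing behind the jig; bystander. Origin at the centre of its underside.
- tape: Roll of black tape, 80 mm across, 24 mm high, right of the jig; bystander. Origin at the centre of its underside.
Not all that is in view belongs to the job. What is shaped like the rail_a but purple is not meant.

How it is judged:
By the outcome, as a careful person would: the job done as asked, in the order asked, and still so for the second after the job is handed in, with the robot touching nothing.
It also fails if it takes over 72 s, if anything falls off the work surface, if the arm or the gripper's body presses on something with over 40 N, if the wrist force passes 120 N, or if a joint passes its speed limit or range.

## Robot

A 7-joint arm with a two-finger parallel gripper is mounted at the origin on a cart in front of the work surface, level with it; the furniture and walls round the work are solid. World frame = base frame: x ahead of the robot, y to its left, z up, the work surface at z = 0. Lengths are in m, angles in rad, forces in N, time in s.
With the tool pointing down it reaches from about 0.4 to 0.85 m from the base axis. Payload 4.5 kg.
Tool frame: the origin (TCP) lies on the centre line of the jaws, within the pads' length; the fingertips stand 11 mm ahead of it and the grasp point (between the pads) lies 8 mm behind it (env.tip_extent is the distance from the TCP to the fingertips, in m); y points along the fingers, x is the direction in which the jaws open and shut, and the axes are right-handed (so a half turn about y gives the same grasp; the last joint's range is limited). The gripper opens to 88 mm and grips with 3 to 60 N. Pads are 18 mm wide; open, the fingers measure 123 mm over their backs; the gripper's body (75 mm by 187 mm) begins 45 mm behind the grasp point.
Start: joints at [1.207, 0.689, -0.195, 1.565, 0.157, 0.902, -0.215], TCP at [0.242, -0.576, 0.25] pointing down, gripper open.
Joint ranges: [-3.01, 3.01], [-0.46, 2.08], [-1.47, 1.51], [0.13, 2.56], [-1, 4.14], [0.04, 2.09], [-2.66, 2.66]. Speed limits (rad/s): [2.57, 2.57, 3.14, 3.14, 3.14, 3.14, 3.14].

## Interface

Orientations are given as a unit quaternion [x, y, z, w].
In Python, from bench import env, capture, workorder gives the robot as it stands.
- The arm moves only by the shell command python3 -m pendant 'ROWS' [OPENING]. ROWS is JSON, a list of rows, each an object of numbers: "dx", "dy", "dz": the shift along the tool's x, y, z in mm; "yaw": the turn about the tool's y in rad. In form: [{"dx": .., "dy": .., "dz": .., "yaw": ..}, ...]. A call has 1 to 8 rows; each row shifts and turns the commanded pose from where the row before left it, along the tool's axes as they then stand; what a row does not reach is not made up. A row lasts 1/12 s, in which the tool goes at most 41.7 mm and 7.16 degrees, less where a joint would pass 70% of its speed; a pose out of reach is approached as far as the arm can. A call is refused whole if a number of a shift passes 41.7 or a number of a turn 0.125, either way. A call with a gripper value outside its range is refused whole. OPENING is the closure in counts, from 0 (fully open) to 255 (shut), set as the call begins (- or left out, the last holds). The fingers move at their own pace and stop on an object; the grip force is fixed at half the most. Time passes only in rows, so rows that do not move let the fingers close. It gives the time, the measured TCP pose, the force and the opening at its end, in the units of the state.
- env.get_state(): the state, without advancing time (a new reading comes with each control period).
- capture(name): name is "scene" or "side" or "wrist"; returns a dict with "img" (400x640x3 uint8, red, green, blue), "fx", "fy", "cx", "cy" (pixels), "dist" ([k1, k2, p1, p2, k3] as OpenCV has them; the pictures are not rectified), "R" (3x3) and "t" (3): a world point X has camera coordinates R X + t; the wrist camera has in their place "mount" (4x4, takes a point from camera to tool coordinates, whose origin is the TCP and whose axes are the tool frame's). Camera axes: x right, y down, z forward; pixel columns grow to the right and rows downward; lengths in m; the calibration is good to about 2 mm. A picture is of the moment at which its call begins: read the wrist's pose just before it. There is no depth.
- workorder.job_done(): hands the job in, once; it reports no verdict.
The state is a dict: "time": time; "q": joint angles; "dq": joint speeds; "joint_torque": joint torques, N m; "tcp_pos": TCP position; "eef_rot": TCP orientation; "ft_force": force on the tool from outside, world axes, zero at the start; "moment": the same for the moment, N m; "finger_gap": opening from 0.0 (shut) to 1.0 (fully open).
Only numpy, scipy, OpenCV 4.12 (cv2) and the standard library are available. Lean on these libraries where they do the work, as an engineer would, in place of code of your own. Each camera call takes 0.05 s, during which the arm holds its last target.

## Working session

There is one attempt and no reset: what is moved stays moved. The work goes in short steps, Python scripts to look and compute and a shell command to move; the robot and the scene stay as the last step left them, time stands still between calls to the robot, and variables do not carry over. Pictures are saved under pics/ and viewed, and the job is handed in when it is done.

```bash
ls; mkdir -p pics; python3 - <<'E'
from bench import env, capture
import cv2
s=env.get_state();print({k:(v if not hasattr(v,'round') else v) for k,v in s.items()}, env.tip_extent)
for n in["scene","side","wrist"]:
    c=capture(n);cv2.imwrite(f"pics/{n}0.png",c["img"][:,:,::-1]);print(n,{k:v for k,v in c.items() if k!="img"})
E
```

```text
pics
{'time': 0.0, 'q': array([ 1.20683268,  0.68999138, -0.19449723,  1.56632294,  0.1572807 ,
        0.90250677, -0.21514181]), 'dq': array([-0.00058934, -0.00024468, -0.00139233,  0.00052326, -0.00036639,
       -0.00054973,  0.00062995]), 'joint_torque': array([-2.15101095e-04, -5.27557576e+01, -1.26623657e+00, -1.53426576e+01,
       -5.24637045e-02,  6.66574168e-03,  1.80573929e-04]), 'tcp_pos': array([ 0.24181445, -0.57566656,  0.2489106 ]), 'eef_rot': array([-0.5886122 ,  0.39191849, -0.39078707,  0.58925464]), 'ft_force': array([-0.12002209, -0.65177003, -0.05325621]), 'moment': array([0.01138357, 0.06580776, 0.0030151 ]), 'finger_gap': 1.0045198253497507} 0.011
scene {'fx': 494.6310245609379, 'fy': 494.6310245609379, 'cx': 323.3687500557718, 'cy': 204.56691334782528, 'dist': array([0.02731281, 0.        , 0.        , 0.        , 0.        ]), 'R': array([[-0.81321105, -0.58189825,  0.00906754],
       [-0.45519204,  0.62627482, -0.63291394],
       [ 0.36261274, -0.51882008, -0.77416906]]), 't': array([0.55115708, 0.2021587 , 1.64515137])}
side {'fx': 467.9557443227196, 'f
[... 192 characters left out ...]
0.00778006],
       [-0.57572744, -0.06121161, -0.8153472 ],
       [ 0.81212503,  0.07283207, -0.57892005]]), 't': array([0.07820091, 0.40011995, 1.41072857])}
wrist {'fx': 346.4642269274821, 'fy': 346.4642269274821, 'cx': 318.6780249371641, 'cy': 203.1836466011681, 'dist': array([-0.02194477,  0.        ,  0.        ,  0.        ,  0.        ]), 'mount': array([[ 9.99999113e-01, -1.14632588e-03, -6.78222409e-04,
         4.82604774e-04],
       [ 2.76018276e-04, -3.19794569e-01,  9.47486864e-01,
        -1.34932553e-01],
       [-1.30302056e-03, -9.47486211e-01, -3.19793969e-01,
         8.28480312e-02],
       [ 0.00000000e+00,  0.00000000e+00,  0.00000000e+00,
         1.00000000e+00]])}
```

View pics/scene0.png

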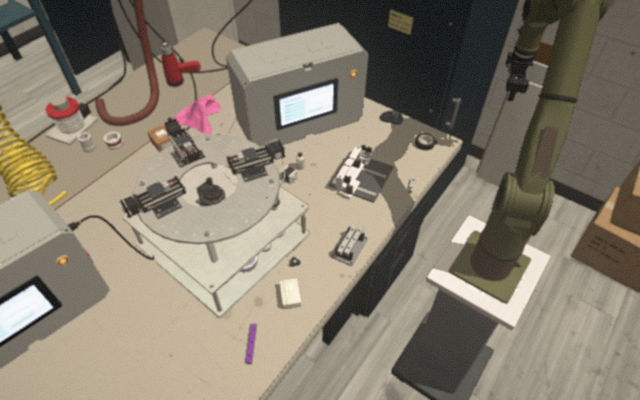

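View pics/side0.png

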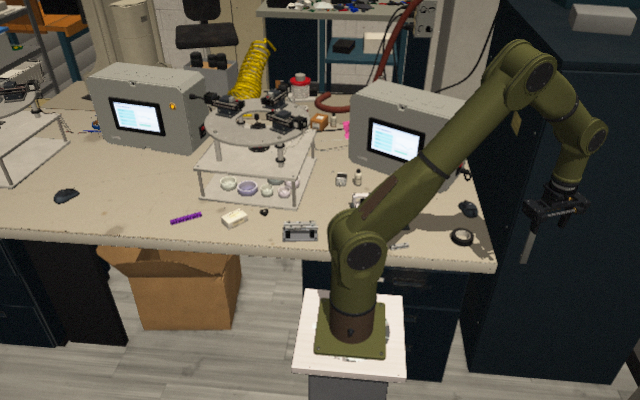

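View pics/wrist0.png

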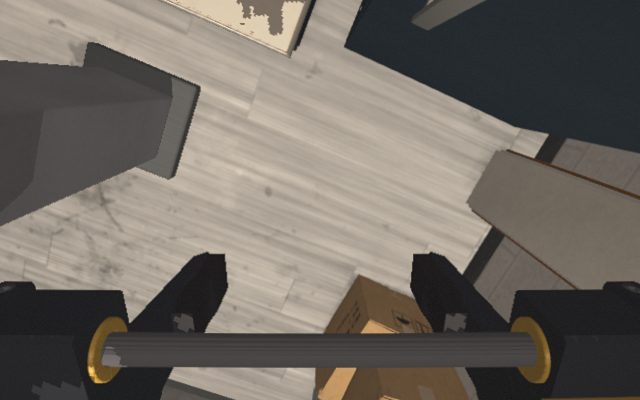

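```bash
cat > h.py <<'E'
import numpy as np, cv2
from bench import env, capture
from scipy.spatial.transform import Rotation as Rn
def shot(n,name=None,crop=None,sc=1):
    s=env.get_state(); c=capture(n)
    if n=="wrist":
        T=np.eye(4);T[:3,:3]=Rn.from_quat(s["eef_rot"]).as_matrix();T[:3,3]=s["tcp_pos"]
        M=T@c["mount"]; c["R"]=M[:3,:3].T; c["t"]=-c["R"]@M[:3,3]
    if name: save(c,name,crop,sc)
    return c
def save(c,name,crop=None,sc=1):
    im=c["img"][:,:,::-1]
    if crop: x0,y0,x1,y1=crop; im=im[y0:y1,x0:x1]
    cv2.imwrite(f"pics/{name}.png",cv2.resize(im,None,fx=sc,fy=sc,interpolation=cv2.INTER_CUBIC))
def K(c): return np.array([[c["fx"],0,c["cx"]],[0,c["fy"],c["cy"]],[0,0,1]])
def ray(c,uv):
    p=cv2.undistortPoints(np.array(uv,float).reshape(-1,1,2),K(c),c["dist"]).reshape(-1,2)
    d=np.c_[p,np.ones(len(p))]@c["R"]; o=-c["R"].T@c["t"]; return o,d
def plane(c,uv,z):
    o,d=ray(c,uv); return o+d*((z-o[2])/d[:,2])[:,None]
def proj(c,X):
    return cv2.projectPoints(np.array(X,float).reshape(-1,1,3),cv2.Rodrigues(c["R"])[0],c["t"],K(c),c["dist"])[0].reshape(-1,2)
def st():
    s=env.get_state(); R=Rn.from_quat(s["eef_rot"]).as_matrix()
    print("t%.2f"%s["time"],"tcp",(s["tcp_pos"]*1000).round(1),"gap%.3f"%s["finger_gap"],"F",s["ft_force"].round(1),"q",s["q"].round(2))
    print("x",R[:,0].round(3),"y",R[:,1].round(3),"z",R[:,2].round(3))
    return s,R
E
python3 - <<'E'
from h import *
st()
c=shot("scene");save(c,"s1",(300,110,470,290),4.0*0.8)
c2=shot("side");save(c2,"d1",(240,160,500,270),3)
print(plane(c,[(360,175),(350,243),(425,141)],0.0),plane(c2,[(300,230),(461,236)],0))
E
```

```text
t0.15 tcp [ 241.9 -575.8  249.1] gap0.996 F [ 0.2  0.4 -0.4] q [ 1.21  0.69 -0.19  1.57  0.16  0.9  -0.22]
x [ 0.387 -0.922 -0.001] y [-0.001  0.001 -1.   ] z [ 0.922  0.387 -0.   ]
[[ 0.56938661 -0.09009841  0.        ]
 [ 0.42481097  0.19649029  0.        ]
 [ 0.45735279 -0.40439361  0.        ]] [[ 0.44016336  0.21568167  0.        ]
 [ 0.4684375  -0.3915213   0.        ]]
```

View pics/s1.png

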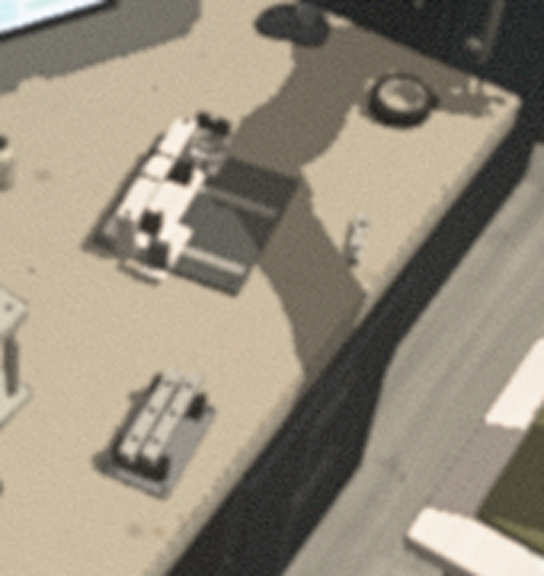

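View pics/d1.png

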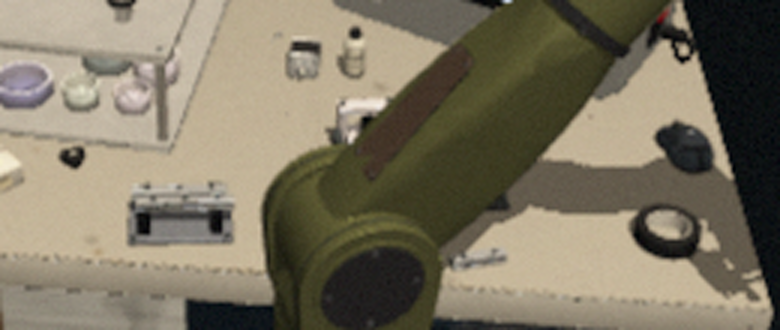

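```bash
python3 -m pendant '[{"dx":-20,"dy":-16,"dz":20,"yaw":0.1},{"dx":-25,"dy":-16,"dz":25,"yaw":0.1},{"dx":-25,"dy":-16,"dz":25,"yaw":0.1},{"dx":-30,"dy":-16,"dz":22,"yaw":0.1},{"dx":-36,"dz":20},{"dx":-36,"dz":20},{"dx":-36,"dz":20},{"dx":-36,"dz":20}]'; python3 -c "
from h import *
st()"
```

```text
t0.25 tcp [ 242.  -576.   249.4] gap1.001 F [ 0.2  0.1 -0.4] q [ 1.21  0.69 -0.19  1.57  0.16  0.9  -0.22]
x [ 0.387 -0.922 -0.001] y [-0.     0.001 -1.   ] z [ 0.922  0.387 -0.   ]$[4]: bad value
```

```bash
python3 -m pendant '[{"dx":-20,"dy":-16,"dz":20,"yaw":0.1},{"dx":-25,"dy":-16,"dz":25,"yaw":0.1},{"dx":-25,"dy":-16,"dz":25,"yaw":0.1},{"dx":-30,"dy":-16,"dz":22,"yaw":0.1},{"dx":-36,"dy":0,"dz":20,"yaw":0},{"dx":-36,"dy":0,"dz":20,"yaw":0},{"dx":-36,"dy":0,"dz":20,"yaw":0},{"dx":-36,"dy":0,"dz":20,"yaw":0}]'; python3 -c "
from h import *
st()"
```

```text
time: 0.92
tcp_pos: [0.3888, -0.3117, 0.314]
eef_rot: [0.499, -0.5, 0.501, -0.499]
ft_force: [1.0, -0.1, 0.0]
finger_gap: 0.997
t0.92 tcp [ 388.8 -311.7  314. ] gap0.997 F [ 1.  -0.1  0. ] q [ 0.65  0.44 -0.09  1.86  0.05  0.85 -1.05]
x [-0.002 -1.     0.   ] y [ 0. -0. -1.] z [ 1.    -0.002  0.   ]
```

```bash
python3 -m pendant '[{"dx":-38,"dy":0,"dz":16,"yaw":0},{"dx":-38,"dy":0,"dz":16,"yaw":0},{"dx":-38,"dy":0,"dz":16,"yaw":0},{"dx":-38,"dy":0,"dz":16,"yaw":0},{"dx":-38,"dy":0,"dz":16,"yaw":0},{"dx":-38,"dy":0,"dz":16,"yaw":0},{"dx":-38,"dy":0,"dz":16,"yaw":0},{"dx":-38,"dy":0,"dz":16,"yaw":0}]'; python3 -m pendant '[{"dx":0,"dy":0,"dz":0,"yaw":0},{"dx":0,"dy":0,"dz":0,"yaw":0}]';python3 -c "
from h import *
st();c=shot('wrist','w1')"
```

```text
time: 1.58
tcp_pos: [0.5173, -0.0078, 0.3138]
eef_rot: [0.499, -0.5, 0.501, -0.499]
ft_force: [0.8, -0.2, -0.7]
finger_gap: 0.995
time: 1.75
tcp_pos: [0.5175, -0.0066, 0.3135]
eef_rot: [-0.501, 0.499, -0.499, 0.501]
ft_force: [-0.5, -1.3, 0.3]
finger_gap: 1.001
t1.75 tcp [517.5  -6.6 313.5] gap1.001 F [-0.5 -1.3  0.3] q [-0.    0.46 -0.12  1.8   0.07  0.88 -1.71]
x [ 0.004 -1.    -0.001] y [ 0.     0.001 -1.   ] z [1.    0.004 0.   ]
```

View pics/w1.png

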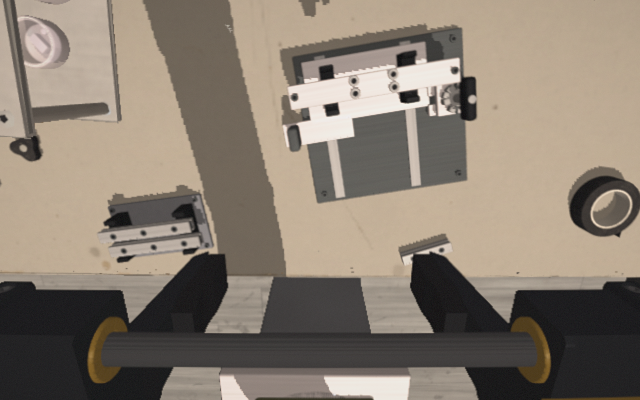

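```bash
python3 -c "
from h import *
c=shot('wrist');np.save('w1.npy',c,allow_pickle=True)
save(c,'w1a',(275,20,485,210),3.6);save(c,'w1b',(90,185,225,270),5.5);st()"
```

```text
t1.85 tcp [516.5 -10.8 313.5] gap1.001 F [-0.  -0.6  0.1] q [ 0.    0.46 -0.11  1.81  0.07  0.88 -1.71]
x [-0.003 -1.     0.001] y [-0.001 -0.001 -1.   ] z [ 1.    -0.003 -0.001]
```

View pics/w1a.png

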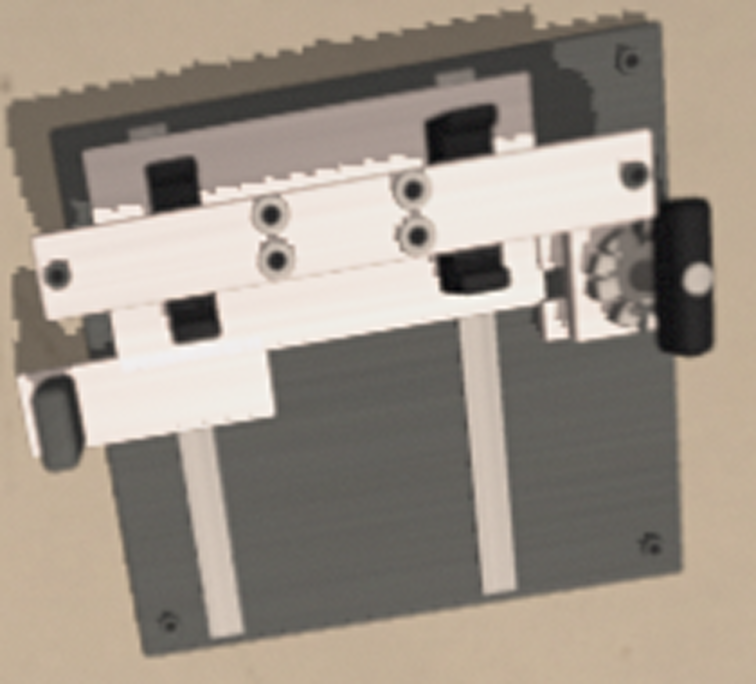

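View pics/w1b.png

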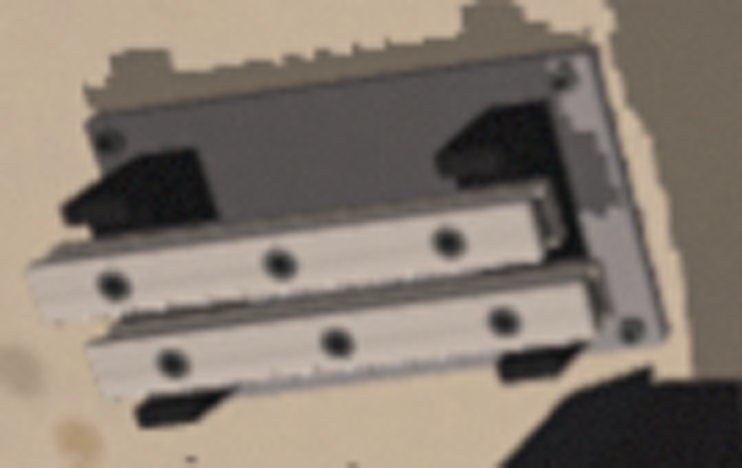

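```bash
cat > fit1.py <<'E'
from h import *
c=np.load('w1.npy',allow_pickle=True).item()
f=lambda L,o,s:np.array(L,float)/s+np.array(o)
base=f([(146,655),(681,571),(657,22)],(275,20),3.6)
br=f([(33,238),(652,130),(655,212),(48,320)],(275,20),3.6)
btop=f([(697,278)],(275,20),3.6)
rails=f([(30,265),(535,203),(545,262),(45,322),(90,345),(585,280),(598,340),(110,398)],(90,185),5.5)
plate=f([(90,120),(590,47),(665,338)],(90,185),5.5)
for z in(0.006,0.01,0.012): 
    P=plane(c,base,z);print(z,(P*1000).round(1),np.linalg.norm(P[1]-P[0]),np.linalg.norm(P[2]-P[1]))
B=plane(c,br,.079);print((B*1000).round(1),np.linalg.norm(B[1]-B[0]),np.linalg.norm(B[3]-B[0]),B.mean(0),np.degrees(np.arctan2(-(B[0]-B[1])[0],(B[0]-B[1])[1])))
print('bar',plane(c,btop,.086),plane(c,btop,.09))
Rr=plane(c,rails,.05);print((Rr*1000).round(1))
for i in(0,4): print(np.linalg.norm(Rr[i]-Rr[i+1]),np.linalg.norm(Rr[i]-Rr[i+3]),Rr[i:i+4].mean(0),np.degrees(np.arctan2(-(Rr[i]-Rr[i+1])[0],(Rr[i]-Rr[i+1])[1])))
P=plane(c,plate,.008);print(P,np.linalg.norm(P[0]-P[1]),np.linalg.norm(P[2]-P[1]),(P[0]+P[2])/2)
for i in range(5): st()
E
python3 fit1.py
```

```text
0.006 [[ 452.1   -5.7    6. ]
 [ 484.3 -202.2    6. ]
 [ 666.7 -171.1    6. ]] 0.19918810839974455 0.1850260788915706
0.01 [[ 453.4   -5.7   10. ]
 [ 485.3 -200.5   10. ]
 [ 666.1 -169.6   10. ]] 0.1973870273851018 0.18335305252176037
0.012 [[ 454.1   -5.7   12. ]
 [ 485.9 -199.6   12. ]
 [ 665.8 -168.9   12. ]] 0.19648648687778045 0.18251653933685513
[[ 600.2   24.9   79. ]
 [ 628.6 -146.3   79. ]
 [ 607.3 -149.7   79. ]
 [ 577.8   21.3   79. ]] 0.17351355559576184 0.02266660231147527 [ 0.60347428 -0.06242452  0.079     ] 9.42986572628353
bar [[ 0.58971734 -0.16093994  0.086     ]] [[ 0.5898302  -0.15927141  0.09      ]]
[[425.7 271.9  50. ]
 [441.  153.1  50. ]
 [426.5 152.6  50. ]
 [411.3 271.4  50. ]
 [405.5 262.   50. ]
 [422.  144.   50. ]
 [406.9 142.7  50. ]
 [391.7 260.   50. ]]
0.11976625545902372 0.014383831873502603 [0.42613541 0.21229316 0.05      ] 7.314987780317756
0.11917273314574463 0.01389394380478637 [0.4065334 0.2021981 0.05     ] 7.984557865352396
[[0.44628611 0.27833194 0.008     ]
 [0.46483502 0.15189188 0.008     ]
 [0.38711431 0.14156561 0.008     ]] 0.127793
[... 261 characters left out ...]
5 -10.8 313.5] gap1.001 F [-0.  -0.6  0.1] q [ 0.    0.46 -0.11  1.81  0.07  0.88 -1.71]
x [-0.003 -1.     0.001] y [-0.001 -0.001 -1.   ] z [ 1.    -0.003 -0.001]
t1.85 tcp [516.5 -10.8 313.5] gap1.001 F [-0.  -0.6  0.1] q [ 0.    0.46 -0.11  1.81  0.07  0.88 -1.71]
x [-0.003 -1.     0.001] y [-0.001 -0.001 -1.   ] z [ 1.    -0.003 -0.001]
t1.85 tcp [516.5 -10.8 313.5] gap1.001 F [-0.  -0.6  0.1] q [ 0.    0.46 -0.11  1.81  0.07  0.88 -1.71]
x [-0.003 -1.     0.001] y [-0.001 -0.001 -1.   ] z [ 1.    -0.003 -0.001]
t1.85 tcp [516.5 -10.8 313.5] gap1.001 F [-0.  -0.6  0.1] q [ 0.    0.46 -0.11  1.81  0.07  0.88 -1.71]
x [-0.003 -1.     0.001] y [-0.001 -0.001 -1.   ] z [ 1.    -0.003 -0.001]
```

```bash
python3 -m pendant '[{"dx":0,"dy":10,"dz":0,"yaw":-0.085},{"dx":0,"dy":10,"dz":0,"yaw":-0.085},{"dx":27,"dy":25,"dz":8,"yaw":0},{"dx":27,"dy":25,"dz":8,"yaw":0},{"dx":27,"dy":25,"dz":8,"yaw":0},{"dx":27,"dy":25,"dz":8,"yaw":0},{"dx":26,"dy":20,"dz":8,"yaw":0},{"dx":26,"dy":20,"dz":7,"yaw":0}]' 150;python3 -m pendant '[{"dx":0,"dy":0,"dz":0,"yaw":0},{"dx":0,"dy":0,"dz":0,"yaw":0},{"dx":0,"dy":0,"dz":0,"yaw":0}]'; python3 -c "
from h import *
st();c=shot('wrist','w2');st();np.save('w2.npy',c,allow_pickle=True);c=shot('wrist');st()
T=[(589.7,-161.2,86)];print(proj(c,np.array(T)/1000))"
```

```text
time: 2.52
tcp_pos: [0.5891, -0.1638, 0.1524]
eef_rot: [0.54, -0.457, 0.457, -0.539]
ft_force: [0.1, -0.1, 0.3]
finger_gap: 0.429
time: 2.77
tcp_pos: [0.5892, -0.1605, 0.154]
eef_rot: [0.54, -0.457, 0.457, -0.54]
ft_force: [0.1, -0.2, 1.5]
finger_gap: 0.411
t2.77 tcp [ 589.2 -160.5  154. ] gap0.411 F [ 0.1 -0.2  1.5] q [ 0.27  0.79 -0.14  1.7   0.16  0.67 -1.36]
x [ 0.165 -0.986 -0.   ] y [-0.  0. -1.] z [ 0.986  0.165 -0.   ]
t2.82 tcp [ 589.7 -159.4  154.6] gap0.414 F [-0.1 -0.6 -0.1] q [ 0.27  0.79 -0.14  1.7   0.16  0.67 -1.36]
x [ 0.167 -0.986 -0.   ] y [ 0.001  0.    -1.   ] z [0.986 0.167 0.001]
t2.87 tcp [ 590.  -158.9  154.9] gap0.408 F [ 0.2 -1.1  0.3] q [ 0.27  0.79 -0.14  1.7   0.16  0.67 -1.36]
x [ 0.168 -0.986 -0.   ] y [ 0.001  0.    -1.   ] z [0.986 0.168 0.001]
[[320.84708371 225.03966292]]
```

View pics/w2.png

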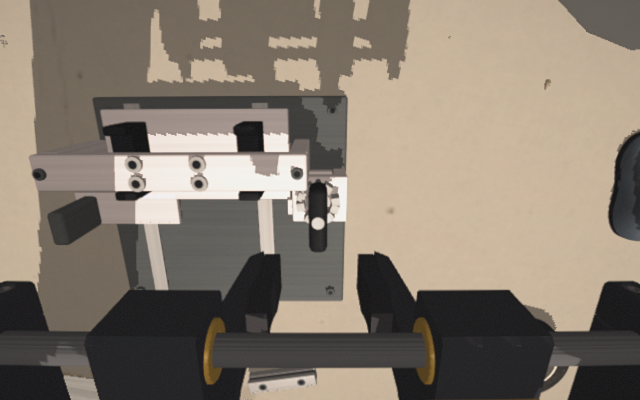

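```bash
python3 -c "
from h import *
c=np.load('w2.npy',allow_pickle=True).item()
M=c['mount']
p=cv2.undistortPoints(np.array([[[318,223.]],[[317.5,250.]],[[318,180.]]]),K(c),c['dist']).reshape(-1,2)
d=np.c_[p,np.ones(3)]@M[:3,:3].T;o=M[:3,3]
for h in(.0685,.072): print((o+d*((h-o[1])/d[:,1])[:,None])*1000)
"
```

```text
[[-7.92971902e-04  6.85000000e+01  1.07999907e+00]
 [-3.62124553e-01  6.85000000e+01 -1.78001956e+01]
 [ 5.32453705e-02  6.85000000e+01  2.91275118e+01]]
[[-9.89302716e-03  7.20000000e+01 -3.28826139e-01]
 [-3.77441235e-01  7.20000000e+01 -1.95338502e+01]
 [ 4.50750326e-02  7.20000000e+01  2.82012376e+01]]
```

```bash
python3 -m pendant '[{"dx":0,"dy":30,"dz":0,"yaw":0},{"dx":0,"dy":30,"dz":0,"yaw":0},{"dx":0,"dy":15,"dz":0,"yaw":0},{"dx":0,"dy":9,"dz":0,"yaw":0},{"dx":0,"dy":0,"dz":0,"yaw":0},{"dx":0,"dy":0,"dz":0,"yaw":0}]';python3 -c "
from h import *
st();c=shot('wrist','w3');st()"
```

```text
time: 3.37
tcp_pos: [0.5906, -0.1592, 0.0706]
eef_rot: [-0.54, 0.456, -0.456, 0.541]
ft_force: [-0.2, 0.6, 0.9]
finger_gap: 0.408
t3.37 tcp [ 590.6 -159.2   70.6] gap0.408 F [-0.2  0.6  0.9] q [ 0.25  0.92 -0.12  1.73  0.19  0.5  -1.39]
x [ 0.168 -0.986  0.   ] y [ 0.001 -0.    -1.   ] z [0.986 0.168 0.001]
t3.42 tcp [ 591.  -159.4   71.2] gap0.413 F [-0.6 -0.  -0.5] q [ 0.25  0.92 -0.12  1.73  0.19  0.5  -1.39]
x [ 0.168 -0.986  0.001] y [ 0.002 -0.    -1.   ] z [0.986 0.168 0.002]
```

View pics/w3.png

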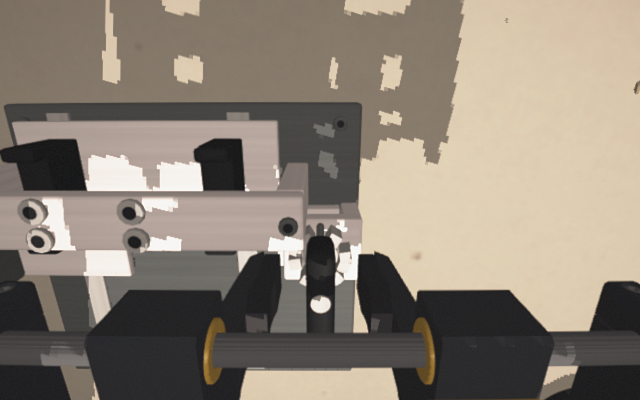

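```bash
python3 -m pendant '[{"dx":0,"dy":0,"dz":0,"yaw":0},{"dx":0,"dy":0,"dz":0,"yaw":0},{"dx":0,"dy":0,"dz":0,"yaw":0},{"dx":0,"dy":0,"dz":0,"yaw":0},{"dx":0,"dy":0,"dz":0,"yaw":0},{"dx":0,"dy":0,"dz":0,"yaw":0}]' 255;python3 -c "
from h import *
st();c=shot('wrist','w4');st()"
```

```text
time: 3.92
tcp_pos: [0.5904, -0.1598, 0.0703]
eef_rot: [-0.54, 0.456, -0.457, 0.54]
ft_force: [0.0, 0.3, 5.0]
finger_gap: 0.133
t3.92 tcp [ 590.4 -159.8   70.3] gap0.133 F [0.  0.3 5. ] q [ 0.25  0.92 -0.12  1.73  0.19  0.5  -1.39]
x [ 0.167 -0.986  0.   ] y [ 0.001 -0.    -1.   ] z [0.986 0.167 0.001]
t3.97 tcp [ 590.4 -159.8   70.3] gap0.132 F [-0.1 -0.4  5.4] q [ 0.25  0.92 -0.12  1.73  0.19  0.5  -1.39]
x [ 0.167 -0.986  0.   ] y [ 0.001 -0.    -1.   ] z [0.986 0.167 0.001]
```

```bash
python3 -m pendant '[{"dx":0,"dy":-4,"dz":0,"yaw":0},{"dx":0,"dy":-5,"dz":0,"yaw":0},{"dx":0,"dy":-5,"dz":0,"yaw":0},{"dx":0,"dy":0,"dz":0,"yaw":0},{"dx":0,"dy":0,"dz":0,"yaw":0}]';python3 -c "
from h import *
st();c=shot('wrist','w5');st()"
```

```text
time: 4.38
tcp_pos: [0.5901, -0.1598, 0.0836]
eef_rot: [-0.54, 0.456, -0.456, 0.54]
ft_force: [2.5, -0.4, -6.5]
finger_gap: 0.129
t4.38 tcp [ 590.1 -159.8   83.6] gap0.129 F [ 2.5 -0.4 -6.5] q [ 0.26  0.9  -0.12  1.73  0.19  0.53 -1.38]
x [ 0.167 -0.986  0.   ] y [ 0. -0. -1.] z [0.986 0.167 0.   ]
t4.43 tcp [ 590.1 -159.8   83.5] gap0.131 F [ 2.6 -0.3 -8. ] q [ 0.26  0.9  -0.12  1.73  0.19  0.53 -1.38]
x [ 0.167 -0.986  0.   ] y [ 0. -0. -1.] z [0.986 0.167 0.   ]
```

View pics/w5.png

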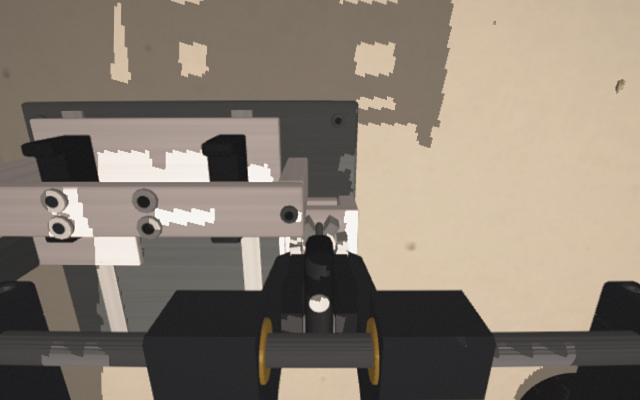

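```bash
python3 -m pendant '[{"dx":0,"dy":0,"dz":0,"yaw":-0.1},{"dx":0,"dy":0,"dz":0,"yaw":-0.1},{"dx":0,"dy":0,"dz":0,"yaw":-0.1},{"dx":0,"dy":0,"dz":0,"yaw":-0.1},{"dx":0,"dy":0,"dz":0,"yaw":-0.1},{"dx":0,"dy":0,"dz":0,"yaw":-0.1}]';python3 -c "
from h import *
st()"
```

```text
time: 4.93
tcp_pos: [0.5902, -0.16, 0.0834]
eef_rot: [0.652, -0.275, 0.275, -0.651]
ft_force: [2.8, -0.0, -7.4]
finger_gap: 0.131
t4.93 tcp [ 590.2 -160.    83.4] gap0.131 F [ 2.8 -0.  -7.4] q [ 0.34  0.91 -0.27  1.72  0.41  0.57 -0.98]
x [ 0.698 -0.716  0.001] y [ 0. -0. -1.] z [0.716 0.698 0.   ]
```

```bash
python3 -m pendant '[{"dx":0,"dy":0,"dz":0,"yaw":-0.1},{"dx":0,"dy":0,"dz":0,"yaw":-0.1},{"dx":0,"dy":0,"dz":0,"yaw":-0.1},{"dx":0,"dy":0,"dz":0,"yaw":-0.1},{"dx":0,"dy":0,"dz":0,"yaw":-0.1},{"dx":0,"dy":0,"dz":0,"yaw":-0.1},{"dx":0,"dy":0,"dz":0,"yaw":0},{"dx":0,"dy":0,"dz":0,"yaw":0}]';python3 -c "
from h import *
st();c=shot('wrist','w6');st()"
```

```text
time: 5.6
tcp_pos: [0.5904, -0.1602, 0.0835]
eef_rot: [0.703, -0.072, 0.073, -0.703]
ft_force: [3.3, -0.6, -6.6]
finger_gap: 0.131
t5.60 tcp [ 590.4 -160.2   83.5] gap0.131 F [ 3.3 -0.6 -6.6] q [ 0.43  0.93 -0.43  1.72  0.6   0.63 -0.55]
x [ 0.979 -0.205  0.001] y [ 0.001 -0.    -1.   ] z [0.205 0.979 0.   ]
t5.65 tcp [ 590.4 -160.1   83.6] gap0.132 F [ 4.6 -1.  -7.1] q [ 0.43  0.93 -0.43  1.72  0.6   0.63 -0.55]
x [ 0.979 -0.204  0.001] y [ 0.001 -0.    -1.   ] z [ 0.204  0.979 -0.   ]
```

View pics/w6.png

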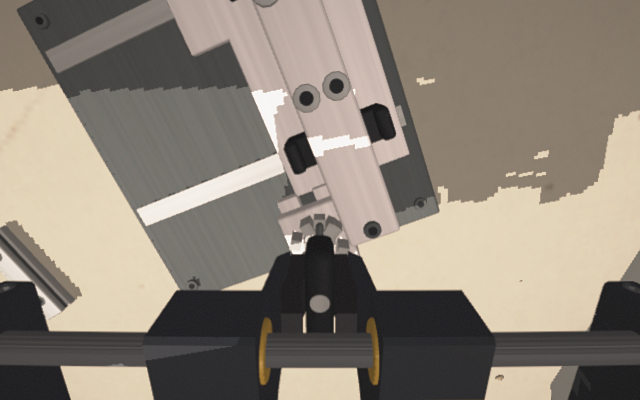

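```bash
python3 -m pendant '[{"dx":0,"dy":2,"dz":0,"yaw":0},{"dx":0,"dy":2,"dz":0,"yaw":0},{"dx":0,"dy":1,"dz":0,"yaw":0},{"dx":0,"dy":0,"dz":0,"yaw":0}]';python3 -m pendant '[{"dx":0,"dy":0,"dz":0,"yaw":0},{"dx":0,"dy":0,"dz":0,"yaw":0},{"dx":0,"dy":0,"dz":0,"yaw":0},{"dx":0,"dy":0,"dz":0,"yaw":0}]' 150; python3 -c "
from h import *
st();c=shot('wrist','w7');st()"
```

```text
time: 5.98
tcp_pos: [0.5904, -0.16, 0.0787]
eef_rot: [0.704, -0.072, 0.072, -0.703]
ft_force: [3.8, -1.8, -6.8]
finger_gap: 0.13
time: 6.32
tcp_pos: [0.5894, -0.1594, 0.079]
eef_rot: [0.703, -0.072, 0.071, -0.703]
ft_force: [-0.5, -0.3, -0.4]
finger_gap: 0.398
t6.32 tcp [ 589.4 -159.4   79. ] gap0.398 F [-0.5 -0.3 -0.4] q [ 0.42  0.93 -0.42  1.72  0.6   0.62 -0.55]
x [ 0.98  -0.201 -0.001] y [-0.001  0.    -1.   ] z [ 0.201  0.98  -0.   ]
t6.37 tcp [ 589.5 -159.5   79. ] gap0.405 F [-0.5  0.5  0. ] q [ 0.42  0.93 -0.42  1.72  0.6   0.62 -0.55]
x [ 0.98  -0.201 -0.001] y [-0.001  0.    -1.   ] z [ 0.201  0.98  -0.   ]
```

View pics/w7.png

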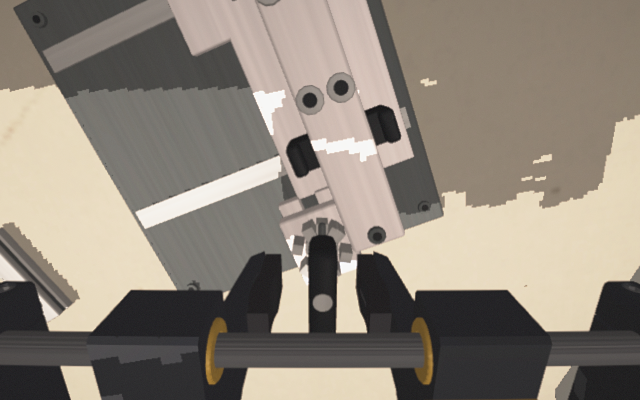

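```bash
python3 -m pendant '[{"dx":0,"dy":-30,"dz":0,"yaw":0},{"dx":0,"dy":-30,"dz":0,"yaw":0.1},{"dx":0,"dy":-20,"dz":0,"yaw":0.12},{"dx":0,"dy":0,"dz":0,"yaw":0.12},{"dx":0,"dy":0,"dz":0,"yaw":0.12},{"dx":0,"dy":0,"dz":0,"yaw":0.12},{"dx":0,"dy":0,"dz":0,"yaw":0.12},{"dx":0,"dy":0,"dz":0,"yaw":0.12}]'; python3 -m pendant '[{"dx":0,"dy":0,"dz":0,"yaw":0.12},{"dx":0,"dy":0,"dz":0,"yaw":0.12},{"dx":0,"dy":0,"dz":0,"yaw":0.12},{"dx":0,"dy":0,"dz":0,"yaw":0.02},{"dx":-36,"dy":0,"dz":-3,"yaw":0},{"dx":-36,"dy":0,"dz":-3,"yaw":0},{"dx":-36,"dy":0,"dz":-3,"yaw":0},{"dx":-36,"dy":0,"dz":-3,"yaw":0}]'; python3 -m pendant '[{"dx":-36,"dy":0,"dz":-3,"yaw":0},{"dx":0,"dy":0,"dz":0,"yaw":0},{"dx":0,"dy":0,"dz":0,"yaw":0}]'; python3 -c "
from h import *
st();c=shot('wrist','w8');st();np.save('w8.npy',c,allow_pickle=True)"
```

```text
time: 7.03
tcp_pos: [0.5897, -0.1595, 0.159]
eef_rot: [0.616, -0.348, 0.348, -0.616]
ft_force: [0.2, -0.2, -0.0]
finger_gap: 0.412
time: 7.7
tcp_pos: [0.5533, -0.0183, 0.1588]
eef_rot: [-0.541, 0.456, -0.456, 0.541]
ft_force: [-0.1, 0.7, -0.5]
finger_gap: 0.418
time: 7.95
tcp_pos: [0.5445, 0.0184, 0.1589]
eef_rot: [-0.542, 0.455, -0.454, 0.542]
ft_force: [-0.0, -0.5, 0.4]
finger_gap: 0.414
t7.95 tcp [544.5  18.4 158.9] gap0.414 F [-0.  -0.5  0.4] q [-0.04  0.72 -0.12  1.9   0.15  0.54 -1.66]
x [ 0.175 -0.985 -0.002] y [-0.001  0.001 -1.   ] z [ 0.985  0.175 -0.   ]
t8.00 tcp [545.   15.7 158.9] gap0.409 F [ 0.4 -1.3 -0.1] q [-0.04  0.72 -0.12  1.89  0.15  0.54 -1.66]
x [ 0.171 -0.985  0.   ] y [-0. -0. -1.] z [ 0.985  0.171 -0.   ]
```

View pics/w8.png

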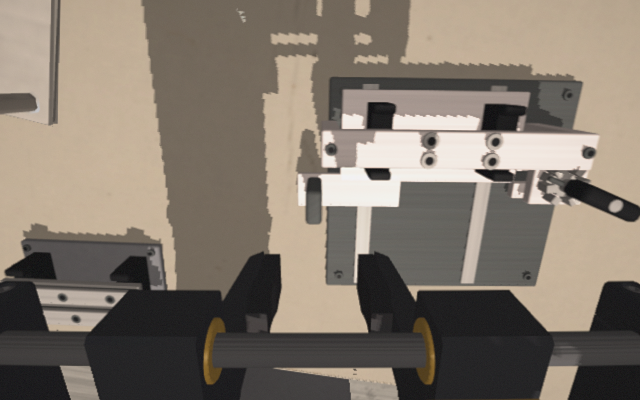

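```bash
python3 -c "
from h import *
c=np.load('w8.npy',allow_pickle=True).item();save(c,'w8a',(285,155,345,235),7)
print(proj(c,np.array([(543.9,21.4,62)])/1000))"
```

```text
[[314.01416617 209.52070905]]
```

View pics/w8a.png

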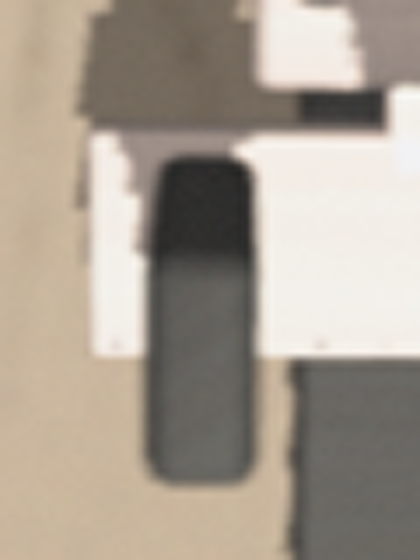

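```bash
python3 -m pendant '[{"dx":-3,"dy":30,"dz":0,"yaw":0},{"dx":0,"dy":30,"dz":0,"yaw":0},{"dx":0,"dy":30,"dz":0,"yaw":0},{"dx":0,"dy":16,"dz":0,"yaw":0},{"dx":0,"dy":8,"dz":0,"yaw":0},{"dx":0,"dy":0,"dz":0,"yaw":0},{"dx":0,"dy":0,"dz":0,"yaw":0}]'; python3 -c "
from h import *
st();c=shot('wrist','w9');st();"
```

```text
time: 8.58
tcp_pos: [0.5451, 0.017, 0.045]
eef_rot: [0.54, -0.456, 0.457, -0.54]
ft_force: [-0.2, -0.4, -0.1]
finger_gap: 0.416
t8.58 tcp [545.1  17.   45. ] gap0.416 F [-0.2 -0.4 -0.1] q [-0.08  0.91 -0.07  1.94  0.19  0.29 -1.7 ]
x [ 0.166 -0.986  0.001] y [ 0.    -0.001 -1.   ] z [0.986 0.166 0.   ]
t8.63 tcp [545.5  17.3  45.6] gap0.414 F [1.  0.4 1. ] q [-0.08  0.91 -0.07  1.94  0.19  0.29 -1.7 ]
x [ 0.166 -0.986  0.001] y [ 0.002 -0.    -1.   ] z [0.986 0.166 0.002]
```

View pics/w9.png

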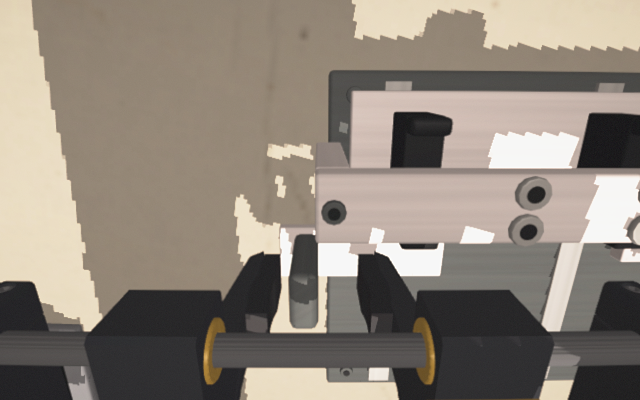

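```bash
python3 -m pendant '[{"dx":-5,"dy":0,"dz":0,"yaw":0},{"dx":0,"dy":0,"dz":0,"yaw":0},{"dx":0,"dy":0,"dz":0,"yaw":0}]';python3 -m pendant '[{"dx":0,"dy":0,"dz":0,"yaw":0},{"dx":0,"dy":0,"dz":0,"yaw":0},{"dx":0,"dy":0,"dz":0,"yaw":0},{"dx":0,"dy":0,"dz":0,"yaw":0},{"dx":0,"dy":0,"dz":0,"yaw":0}]' 255; python3 -c "
from h import *
st();c=shot('wrist','w10');st();"
```

```text
time: 8.88
tcp_pos: [0.5444, 0.0238, 0.0457]
eef_rot: [-0.54, 0.456, -0.456, 0.541]
ft_force: [0.1, 0.4, 1.0]
finger_gap: 0.409
time: 9.3
tcp_pos: [0.5439, 0.0231, 0.0448]
eef_rot: [0.54, -0.456, 0.456, -0.54]
ft_force: [-0.1, 0.0, 1.6]
finger_gap: 0.133
t9.30 tcp [543.9  23.1  44.8] gap0.133 F [-0.1  0.   1.6] q [-0.09  0.91 -0.07  1.94  0.18  0.29 -1.71]
x [ 0.167 -0.986  0.   ] y [ 0. -0. -1.] z [0.986 0.167 0.   ]
t9.35 tcp [543.8  23.   44.8] gap0.134 F [-0.8  0.2  2.3] q [-0.09  0.91 -0.07  1.94  0.18  0.29 -1.71]
x [ 0.167 -0.986  0.   ] y [ 0. -0. -1.] z [0.986 0.167 0.   ]
```

View pics/w10.png

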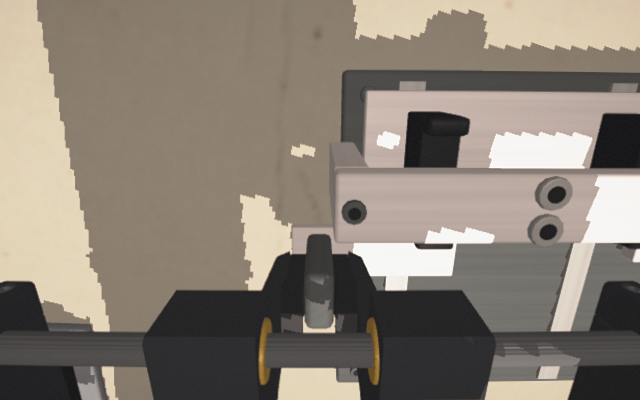

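```bash
python3 -m pendant '[{"dx":0,"dy":0,"dz":-6,"yaw":0},{"dx":0,"dy":0,"dz":-12,"yaw":0},{"dx":0,"dy":0,"dz":-15,"yaw":0},{"dx":0,"dy":0,"dz":-16,"yaw":0},{"dx":0,"dy":0,"dz":-16,"yaw":0},{"dx":0,"dy":0,"dz":-14,"yaw":0},{"dx":0,"dy":0,"dz":-8,"yaw":0},{"dx":0,"dy":0,"dz":-3,"yaw":0}]';python3 -m pendant '[{"dx":0,"dy":0,"dz":-1,"yaw":0},{"dx":0,"dy":0,"dz":-1,"yaw":0},{"dx":0,"dy":0,"dz":0,"yaw":0}]'; python3 -c "
from h import *
st();c=shot('wrist','w11');st();"
```

```text
time: 10.02
tcp_pos: [0.455, 0.0081, 0.0448]
eef_rot: [-0.54, 0.456, -0.457, 0.54]
ft_force: [5.1, 0.3, -3.3]
finger_gap: 0.131
time: 10.27
tcp_pos: [0.455, 0.008, 0.0447]
eef_rot: [-0.539, 0.456, -0.457, 0.541]
ft_force: [4.3, 0.2, -2.2]
finger_gap: 0.133
t10.27 tcp [455.    8.   44.7] gap0.133 F [ 4.3  0.2 -2.2] q [-0.11  0.88 -0.01  2.21  0.23  0.05 -1.75]
x [ 0.167 -0.986  0.   ] y [ 0.003  0.001 -1.   ] z [0.986 0.167 0.003]
t10.32 tcp [455.    8.1  44.8] gap0.131 F [ 4.3  0.3 -2.7] q [-0.11  0.88 -0.01  2.21  0.23  0.05 -1.75]
x [ 0.167 -0.986  0.   ] y [ 0.003  0.001 -1.   ] z [0.986 0.167 0.003]
```

View pics/w11.png

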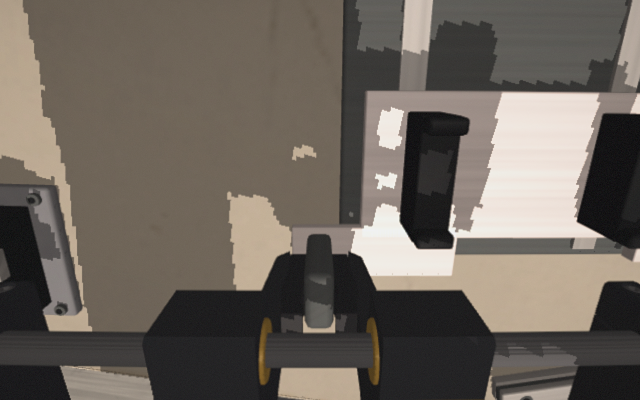

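```bash
python3 -m pendant '[{"dx":0,"dy":0,"dz":0,"yaw":0},{"dx":0,"dy":0,"dz":0,"yaw":0},{"dx":0,"dy":0,"dz":0,"yaw":0},{"dx":0,"dy":0,"dz":0,"yaw":0}]' 150;python3 -m pendant '[{"dx":0,"dy":-15,"dz":0,"yaw":0},{"dx":0,"dy":-30,"dz":0,"yaw":0},{"dx":0,"dy":-30,"dz":0,"yaw":0},{"dx":0,"dy":-30,"dz":0,"yaw":0},{"dx":0,"dy":-15,"dz":0,"yaw":0},{"dx":0,"dy":0,"dz":0,"yaw":0},{"dx":0,"dy":0,"dz":0,"yaw":0}]'; python3 -c "
from h import *
st();c=shot('wrist','w12');st();np.save('w12.npy',c,allow_pickle=True)"
```

```text
time: 10.65
tcp_pos: [0.452, 0.0077, 0.0447]
eef_rot: [0.541, -0.457, 0.456, -0.54]
ft_force: [0.6, -0.1, 0.3]
finger_gap: 0.403
time: 11.23
tcp_pos: [0.453, 0.0076, 0.1652]
eef_rot: [-0.54, 0.456, -0.457, 0.54]
ft_force: [0.5, -0.2, -1.3]
finger_gap: 0.415
t11.23 tcp [453.    7.6 165.2] gap0.415 F [ 0.5 -0.2 -1.3] q [-0.04  0.63 -0.12  2.16  0.19  0.37 -1.72]
x [ 0.167 -0.986  0.   ] y [ 0.001 -0.    -1.   ] z [0.986 0.167 0.001]
t11.28 tcp [452.5   7.6 164.3] gap0.413 F [-0.7  0.5 -0.9] q [-0.04  0.63 -0.12  2.16  0.19  0.37 -1.72]
x [ 0.167 -0.986  0.   ] y [-0.001 -0.    -1.   ] z [ 0.986  0.167 -0.001]
```

View pics/w12.png

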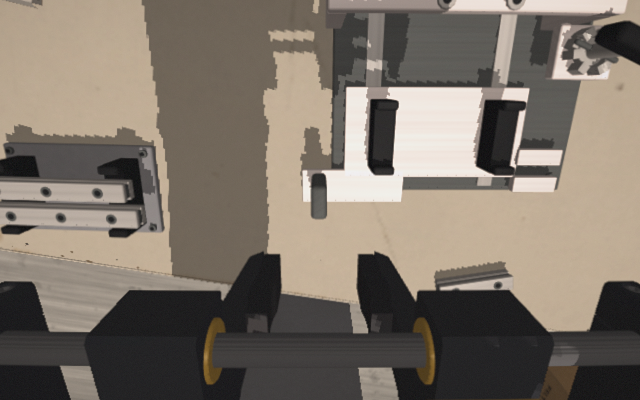

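```bash
python3 -m pendant '[{"dx":-30,"dy":0,"dz":0,"yaw":-0.12},{"dx":-30,"dy":0,"dz":0,"yaw":-0.12},{"dx":-30,"dy":0,"dz":0,"yaw":-0.12},{"dx":-30,"dy":0,"dz":0,"yaw":-0.12},{"dx":0,"dy":0,"dz":0,"yaw":-0.12},{"dx":0,"dy":0,"dz":0,"yaw":-0.12},{"dx":0,"dy":0,"dz":0,"yaw":-0.12},{"dx":0,"dy":0,"dz":0,"yaw":-0.12}]' 0;python3 -m pendant '[{"dx":0,"dy":0,"dz":0,"yaw":-0.12},{"dx":0,"dy":0,"dz":0,"yaw":-0.12},{"dx":0,"dy":0,"dz":0,"yaw":-0.12},{"dx":0,"dy":0,"dz":0,"yaw":-0.12},{"dx":0,"dy":0,"dz":0,"yaw":-0.1},{"dx":0,"dy":0,"dz":0,"yaw":0}]'; python3 -c "
from h import *
st();c=shot('wrist','w13');st();np.save('w13.npy',c,allow_pickle=True)"
```

```text
time: 11.95
tcp_pos: [0.4113, 0.1196, 0.1632]
eef_rot: [0.691, -0.154, 0.152, -0.69]
ft_force: [0.4, -0.3, -0.0]
finger_gap: 0.993
time: 12.45
tcp_pos: [0.4114, 0.1192, 0.1632]
eef_rot: [0.705, 0.048, -0.051, -0.705]
ft_force: [0.9, 0.4, -0.6]
finger_gap: 1.003
t12.45 tcp [411.4 119.2 163.2] gap1.003 F [ 0.9  0.4 -0.6] q [-0.09  0.64 -0.47  2.21  0.69  0.44 -0.98]
x [ 0.99   0.139 -0.004] y [-0.004 -0.    -1.   ] z [-0.139  0.99   0.   ]
t12.50 tcp [411.5 119.3 163.4] gap0.999 F [ 0.9 -0.7  0.4] q [-0.09  0.64 -0.47  2.21  0.69  0.44 -0.98]
x [ 0.991  0.135 -0.003] y [-0.003 -0.    -1.   ] z [-0.135  0.991  0.   ]
```

View pics/w13.png

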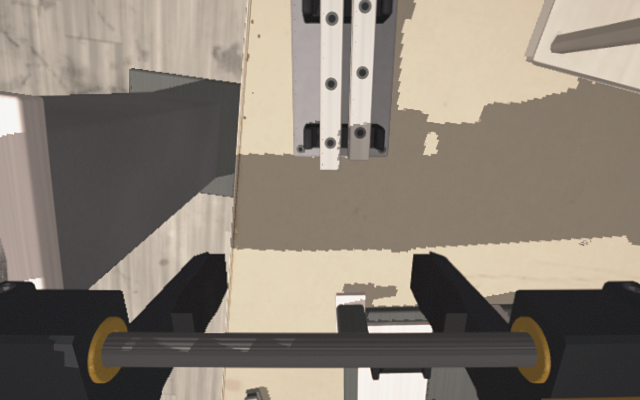

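```bash
python3 -m pendant '[{"dx":8,"dy":0,"dz":30,"yaw":0},{"dx":6,"dy":0,"dz":35,"yaw":0},{"dx":0,"dy":0,"dz":20,"yaw":0},{"dx":0,"dy":0,"dz":0,"yaw":0},{"dx":0,"dy":0,"dz":0,"yaw":0}]'; python3 -c "
from h import *
st();c=shot('wrist','w14');st();np.save('w14.npy',c,allow_pickle=True)
save(c,'w14a',(270,80,400,280),3)
"
```

```text
time: 12.92
tcp_pos: [0.414, 0.2065, 0.164]
eef_rot: [0.706, 0.048, -0.049, -0.705]
ft_force: [0.6, -0.1, 0.5]
finger_gap: 1.0
t12.92 tcp [414.  206.5 164. ] gap1.000 F [ 0.6 -0.1  0.5] q [-0.26  0.67 -0.48  2.12  0.64  0.5  -1.09]
x [ 0.991  0.137 -0.002] y [-0.001 -0.001 -1.   ] z [-0.137  0.991 -0.   ]
t12.97 tcp [414.1 204.9 163.9] gap0.999 F [-0.6 -0.6 -0.6] q [-0.26  0.67 -0.48  2.12  0.64  0.5  -1.08]
x [ 0.991  0.135 -0.002] y [-0.002 -0.002 -1.   ] z [-0.135  0.991 -0.002]
```

View pics/w14a.png

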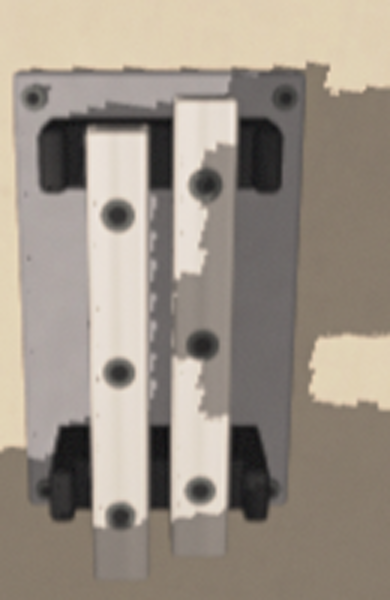

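View pics/w14.png

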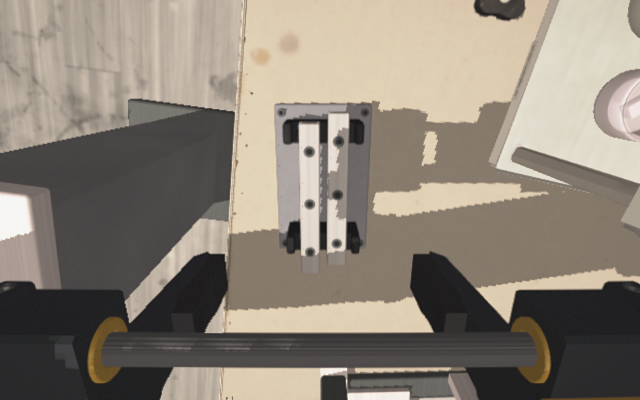

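```bash
cat > tl.py <<'E'
from h import *
def tool(c,uv,h):
    M=c['mount'];p=cv2.undistortPoints(np.array(uv,float).reshape(-1,1,2),K(c),c['dist']).reshape(-1,2)
    d=np.c_[p,np.ones(len(p))]@M[:3,:3].T;o=M[:3,3]
    return (o+d*((h-o[1])/d[:,1])[:,None])*1000
E
python3 -c "
from tl import *
c=np.load('w14.npy',allow_pickle=True).item()
uv=np.array([(87,128),(148,126),(149,578),(95,578),(175,98),(237,98),(226,554),(171,554)])/3.+(270,80)
print(tool(c,uv,.114).round(1));print((plane(c,uv,.05)*1000).round(1));P=tool(c,uv,.114);print(P[:4].mean(0),P[4:].mean(0),P.mean(0))
"
```

```text
[[-14.3 114.   58.7]
 [ -0.  114.   59.1]
 [  0.2 114.  -60.7]
 [-14.5 114.  -60.7]
 [  6.3 114.   65.5]
 [ 20.7 114.   65.5]
 [ 20.9 114.  -53.5]
 [  6.1 114.  -53.4]]
[[391.6 262.6  50. ]
 [405.7 265.   50. ]
 [422.3 146.3  50. ]
 [407.8 144.3  50. ]
 [411.1 272.2  50. ]
 [425.3 274.2  50. ]
 [441.8 156.4  50. ]
 [427.2 154.4  50. ]]
[ -7.16751176 114.          -0.91057505] [ 13.47656176 114.           6.03586755] [  3.154525   114.           2.56264625]
```

```bash
python3 -m pendant '[{"dx":3,"dy":35,"dz":2,"yaw":0},{"dx":0,"dy":35,"dz":0,"yaw":0},{"dx":0,"dy":30,"dz":0,"yaw":0},{"dx":0,"dy":18,"dz":0,"yaw":0},{"dx":0,"dy":9,"dz":0,"yaw":0},{"dx":0,"dy":0,"dz":0,"yaw":0},{"dx":0,"dy":0,"dz":0,"yaw":0}]'; python3 -c "
from h import *
st();c=shot('wrist','w15');st();np.save('w15.npy',c,allow_pickle=True)
"
```

```text
time: 13.55
tcp_pos: [0.4172, 0.2064, 0.0374]
eef_rot: [0.706, 0.047, -0.048, -0.705]
ft_force: [-0.5, -0.2, -0.4]
finger_gap: 1.0
t13.55 tcp [417.2 206.4  37.4] gap1.000 F [-0.5 -0.2 -0.4] q [-0.49  0.9  -0.12  2.17  0.9   0.12 -1.32]
x [ 0.991  0.135 -0.001] y [-0.001 -0.003 -1.   ] z [-0.135  0.991 -0.002]
t13.60 tcp [417.6 206.9  38. ] gap1.003 F [-0.  -0.1 -0.6] q [-0.49  0.9  -0.12  2.17  0.9   0.12 -1.32]
x [ 0.991  0.135 -0.   ] y [-0.    -0.001 -1.   ] z [-0.135  0.991 -0.001]
```

View pics/w15.png

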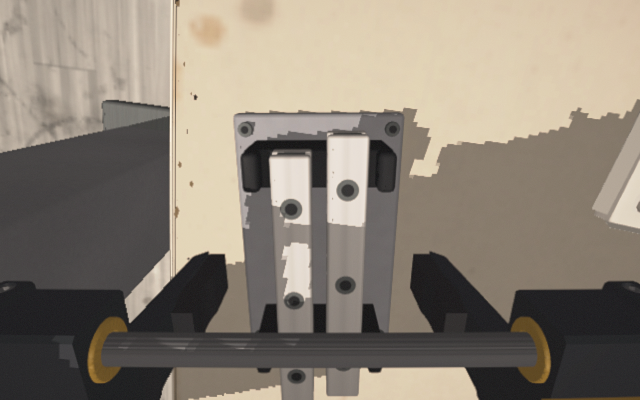

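```bash
python3 -m pendant '[{"dx":0,"dy":0,"dz":0,"yaw":0},{"dx":0,"dy":0,"dz":0,"yaw":0},{"dx":0,"dy":0,"dz":0,"yaw":0},{"dx":0,"dy":0,"dz":0,"yaw":0},{"dx":0,"dy":0,"dz":0,"yaw":0},{"dx":0,"dy":0,"dz":0,"yaw":0},{"dx":0,"dy":0,"dz":0,"yaw":0},{"dx":0,"dy":0,"dz":0,"yaw":0}]' 255; python3 -c "
from h import *
st();c=shot('wrist','w16');st();np.save('w16.npy',c,allow_pickle=True)
"
```

```text
time: 14.27
tcp_pos: [0.4175, 0.2081, 0.0377]
eef_rot: [0.705, 0.048, -0.048, -0.705]
ft_force: [0.1, 0.0, -0.2]
finger_gap: 0.418
t14.27 tcp [417.5 208.1  37.7] gap0.418 F [ 0.1  0.  -0.2] q [-0.49  0.9  -0.12  2.17  0.9   0.12 -1.32]
x [0.991 0.137 0.   ] y [ 0. -0. -1.] z [-0.137  0.991 -0.   ]
t14.32 tcp [417.4 208.   37.7] gap0.374 F [ 0.1 -0.3 -0.4] q [-0.49  0.9  -0.12  2.17  0.9   0.12 -1.32]
x [ 0.991  0.137 -0.   ] y [-0. -0. -1.] z [-0.137  0.991 -0.   ]
```

View pics/w16.png

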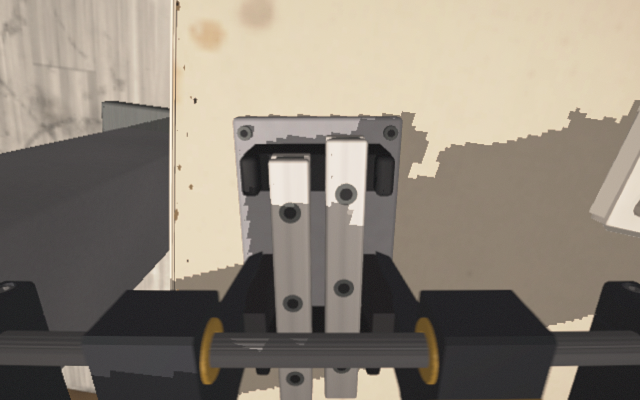

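Still closing; give it more time.

```bash
python3 -m pendant '[{"dx":0,"dy":0,"dz":0,"yaw":0},{"dx":0,"dy":0,"dz":0,"yaw":0},{"dx":0,"dy":0,"dz":0,"yaw":0},{"dx":0,"dy":0,"dz":0,"yaw":0},{"dx":0,"dy":0,"dz":0,"yaw":0}]'; python3 -c "
from tl import *
st();c=shot('wrist','w17');st();np.save('w17.npy',c,allow_pickle=True)
"
```

```text
time: 14.73
tcp_pos: [0.4174, 0.2081, 0.0377]
eef_rot: [0.705, 0.048, -0.048, -0.705]
ft_force: [-0.3, -0.2, 0.1]
finger_gap: 0.336
t14.73 tcp [417.4 208.1  37.7] gap0.336 F [-0.3 -0.2  0.1] q [-0.49  0.9  -0.12  2.17  0.9   0.12 -1.32]
x [ 0.991  0.137 -0.   ] y [-0. -0. -1.] z [-0.137  0.991 -0.   ]
t14.78 tcp [417.4 208.1  37.7] gap0.333 F [-0.9  0.5 -0.2] q [-0.49  0.9  -0.12  2.17  0.9   0.12 -1.32]
x [ 0.991  0.137 -0.   ] y [-0. -0. -1.] z [-0.137  0.991 -0.   ]
```

View pics/w17.png

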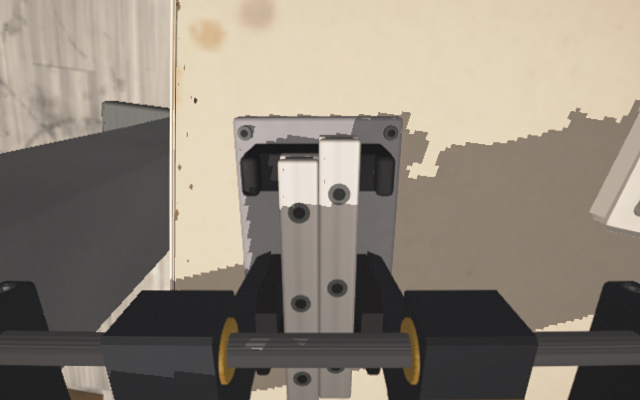

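```bash
python3 -c "
from tl import *
c=np.load('w17.npy',allow_pickle=True).item()
print(tool(c,[(299,159),(339,138.5),(279,159),(319.5,139),(359,139)],-.0123))
"
python3 -m pendant '[{"dx":0,"dy":-6,"dz":0,"yaw":0},{"dx":0,"dy":-12,"dz":0,"yaw":0},{"dx":0,"dy":-20,"dz":0,"yaw":0},{"dx":0,"dy":-25,"dz":0,"yaw":0},{"dx":0,"dy":-20,"dz":0,"yaw":0},{"dx":0,"dy":-10,"dz":0,"yaw":0},{"dx":0,"dy":0,"dz":0,"yaw":0}]'; python3 -c "
from tl import *
st();c=shot('wrist','w18');st();np.save('w18.npy',c,allow_pickle=True)
"
```

```text
[[-7.36511525e+00 -1.23000000e+01  5.80525644e+01]
 [ 6.83936138e+00 -1.23000000e+01  6.53361214e+01]
 [-1.45339819e+01 -1.23000000e+01  5.80634699e+01]
 [-1.72453333e-02 -1.23000000e+01  6.51671922e+01]
 [ 1.38796701e+01 -1.23000000e+01  6.51584275e+01]]
time: 15.37
tcp_pos: [0.4185, 0.2082, 0.1328]
eef_rot: [-0.705, -0.049, 0.047, 0.706]
ft_force: [0.5, -0.3, -2.1]
finger_gap: 0.336
t15.37 tcp [418.5 208.2 132.8] gap0.336 F [ 0.5 -0.3 -2.1] q [-0.29  0.73 -0.43  2.13  0.73  0.43 -1.17]
x [0.991 0.136 0.003] y [ 0.003  0.002 -1.   ] z [-0.136  0.991  0.002]
t15.42 tcp [418.1 207.9 131.6] gap0.337 F [-0.3 -0.2 -3.6] q [-0.29  0.73 -0.43  2.13  0.73  0.43 -1.17]
x [0.991 0.136 0.002] y [ 0.002  0.001 -1.   ] z [-0.136  0.991  0.001]
```

View pics/w18.png

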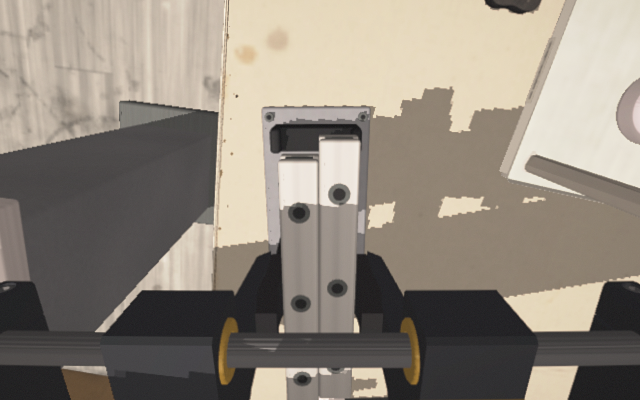

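```bash
python3 -m pendant '[{"dx":2,"dy":-5,"dz":-12,"yaw":-0.03},{"dx":5,"dy":-5,"dz":-25,"yaw":0},{"dx":6,"dy":-5,"dz":-35,"yaw":0},{"dx":6,"dy":0,"dz":-35,"yaw":0},{"dx":6,"dy":0,"dz":-35,"yaw":0},{"dx":6,"dy":0,"dz":-35,"yaw":0},{"dx":6,"dy":0,"dz":-35,"yaw":0},{"dx":5,"dy":0,"dz":-35,"yaw":0}]';python3 -m pendant '[{"dx":4,"dy":0,"dz":-28,"yaw":0},{"dx":2,"dy":0,"dz":-17,"yaw":0},{"dx":0,"dy":0,"dz":-7,"yaw":0},{"dx":0,"dy":0,"dz":0,"yaw":0},{"dx":0,"dy":0,"dz":0,"yaw":0},{"dx":0,"dy":0,"dz":0,"yaw":0}]'; python3 -c "
from tl import *
st();c=shot('wrist','w19');st();np.save('w19.npy',c,allow_pickle=True)
"
```

```text
time: 16.08
tcp_pos: [0.4993, -0.0306, 0.1445]
eef_rot: [0.705, 0.058, -0.06, -0.705]
ft_force: [0.8, 0.1, -2.6]
finger_gap: 0.333
time: 16.58
tcp_pos: [0.5137, -0.0766, 0.1455]
eef_rot: [-0.704, -0.06, 0.06, 0.705]
ft_force: [-0.1, 0.4, -2.4]
finger_gap: 0.333
t16.58 tcp [513.7 -76.6 145.5] gap0.333 F [-0.1  0.4 -2.4] q [ 0.41  0.77 -0.58  1.96  0.72  0.62 -0.48]
x [ 0.986  0.169 -0.001] y [-0.001  0.001 -1.   ] z [-0.169  0.986  0.001]
t16.63 tcp [513.9 -76.6 145.7] gap0.336 F [-0.7  0.4 -2.3] q [ 0.41  0.77 -0.58  1.96  0.72  0.62 -0.48]
x [ 0.985  0.17  -0.   ] y [-0.     0.001 -1.   ] z [-0.17   0.985  0.001]
```

View pics/w19.png

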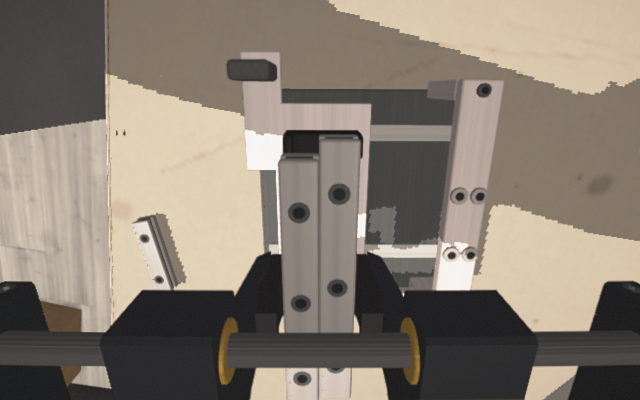

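```bash
python3 -c "
from tl import *
c=np.load('w19.npy',allow_pickle=True).item()
save(c,'w19a',(215,45,385,165),4.5)
z=.1456
print(tool(c,[(283,132),(362,132)],z-.051),tool(c,[(252,70)],z-.062))
print(proj(c,[[.5149-.165*.045,-.0778+.986*.045,.043]]))
"
```

```text
[[-23.83365047  94.6         54.60513512]
 [ 27.87206245  94.6         54.55125539]] [[-39.86097119  83.6         92.2784318 ]]
[[321.25314457 146.9270508 ]]
```

View pics/w19a.png

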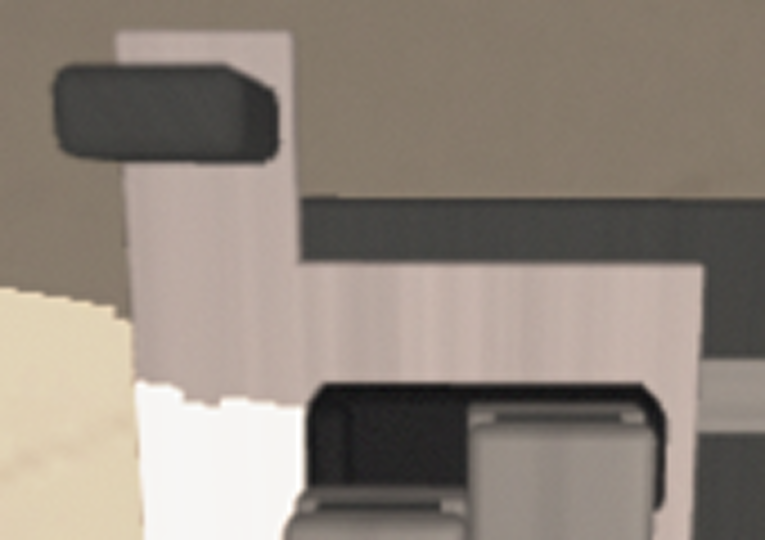

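```bash
python3 -m pendant '[{"dx":2,"dy":20,"dz":-1,"yaw":0},{"dx":0,"dy":25,"dz":0,"yaw":0},{"dx":0,"dy":22,"dz":0,"yaw":0},{"dx":0,"dy":15,"dz":0,"yaw":0},{"dx":0,"dy":6,"dz":0,"yaw":0},{"dx":0,"dy":0,"dz":0,"yaw":0},{"dx":0,"dy":0,"dz":0,"yaw":0}]'; python3 -c "
from tl import *
st();c=shot('wrist','w20');st();np.save('w20.npy',c,allow_pickle=True)
"
```

```text
time: 17.22
tcp_pos: [0.5166, -0.0785, 0.0582]
eef_rot: [-0.704, -0.06, 0.059, 0.705]
ft_force: [0.0, 0.3, -2.6]
finger_gap: 0.332
t17.22 tcp [516.6 -78.5  58.2] gap0.332 F [ 0.   0.3 -2.6] q [ 0.32  0.91 -0.43  2.    0.88  0.43 -0.62]
x [0.986 0.168 0.   ] y [ 0.  0. -1.] z [-0.168  0.986  0.   ]
t17.27 tcp [517.  -78.8  58.6] gap0.335 F [ 0.8 -0.5 -3. ] q [ 0.32  0.9  -0.43  2.    0.88  0.43 -0.62]
x [0.986 0.167 0.001] y [ 0.001  0.    -1.   ] z [-0.167  0.986  0.   ]
```

View pics/w20.png

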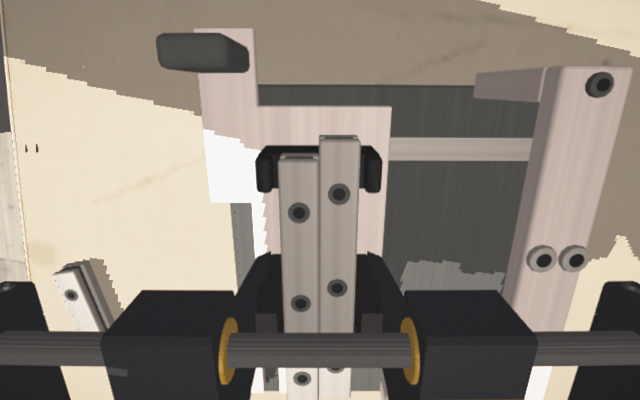

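```bash
python3 -m pendant '[{"dx":0,"dy":4,"dz":0,"yaw":0},{"dx":0,"dy":4,"dz":0,"yaw":0},{"dx":0,"dy":2,"dz":0,"yaw":0},{"dx":0,"dy":1,"dz":0,"yaw":0},{"dx":0,"dy":0,"dz":0,"yaw":0},{"dx":0,"dy":0,"dz":0,"yaw":0}]'; python3 -m pendant '[{"dx":0,"dy":1,"dz":0,"yaw":0},{"dx":0,"dy":0,"dz":0,"yaw":0}]'
```

```text
time: 17.77
tcp_pos: [0.5164, -0.0796, 0.0467]
eef_rot: [0.705, 0.059, -0.059, -0.705]
ft_force: [0.0, -0.7, -2.4]
finger_gap: 0.329
time: 17.93
tcp_pos: [0.5165, -0.0796, 0.0457]
eef_rot: [0.705, 0.059, -0.059, -0.705]
ft_force: [-0.5, -0.4, -2.8]
finger_gap: 0.336
```

```bash
python3 -m pendant '[{"dx":0,"dy":1,"dz":0,"yaw":0},{"dx":0,"dy":0,"dz":0,"yaw":0}]'; python3 -m pendant '[{"dx":0,"dy":0.5,"dz":0,"yaw":0},{"dx":0,"dy":0,"dz":0,"yaw":0}]'
```

```text
time: 18.1
tcp_pos: [0.517, -0.0795, 0.0456]
eef_rot: [0.705, 0.06, -0.058, -0.704]
ft_force: [-0.6, -0.1, 6.0]
finger_gap: 0.334
time: 18.27
tcp_pos: [0.5173, -0.0794, 0.0456]
eef_rot: [0.705, 0.06, -0.058, -0.704]
ft_force: [-1.1, 0.5, 9.4]
finger_gap: 0.337
```

```bash
python3 -m pendant '[{"dx":0,"dy":-1,"dz":0,"yaw":0},{"dx":0,"dy":0,"dz":0,"yaw":0}]'; python3 -m pendant '[{"dx":0,"dy":0,"dz":0,"yaw":0},{"dx":0,"dy":0,"dz":0,"yaw":0},{"dx":0,"dy":0,"dz":0,"yaw":0},{"dx":0,"dy":0,"dz":0,"yaw":0},{"dx":0,"dy":0,"dz":0,"yaw":0}]' 96;python3 -m pendant '[{"dx":0,"dy":-6,"dz":0,"yaw":0},{"dx":0,"dy":-15,"dz":0,"yaw":0},{"dx":0,"dy":-30,"dz":0,"yaw":0},{"dx":0,"dy":-30,"dz":0,"yaw":0},{"dx":0,"dy":-20,"dz":0,"yaw":0},{"dx":0,"dy":0,"dz":0,"yaw":0},{"dx":0,"dy":0,"dz":0,"yaw":0}]'; python3 -c "
from tl import *
st();c=shot('wrist','w21');st();np.save('w21.npy',c,allow_pickle=True)
"
```

```text
time: 18.43
tcp_pos: [0.5167, -0.0795, 0.0456]
eef_rot: [0.705, 0.059, -0.059, -0.705]
ft_force: [-0.5, 0.1, 5.2]
finger_gap: 0.335
time: 18.85
tcp_pos: [0.5163, -0.0796, 0.0451]
eef_rot: [0.705, 0.059, -0.059, -0.705]
ft_force: [-0.8, 0.2, -0.4]
finger_gap: 0.624
time: 19.43
tcp_pos: [0.5169, -0.0797, 0.1474]
eef_rot: [0.705, 0.06, -0.058, -0.704]
ft_force: [0.1, -0.2, -1.4]
finger_gap: 0.622
t19.43 tcp [516.9 -79.7 147.4] gap0.622 F [ 0.1 -0.2 -1.4] q [ 0.42  0.77 -0.59  1.96  0.72  0.63 -0.48]
x [0.986 0.166 0.002] y [ 0.002 -0.    -1.   ] z [-0.166  0.986 -0.001]
t19.48 tcp [516.1 -79.9 146.3] gap0.624 F [-0.3 -0.2 -0.4] q [ 0.42  0.77 -0.59  1.96  0.72  0.63 -0.48]
x [0.986 0.166 0.   ] y [ 0. -0. -1.] z [-0.166  0.986 -0.   ]
```

View pics/w21.png

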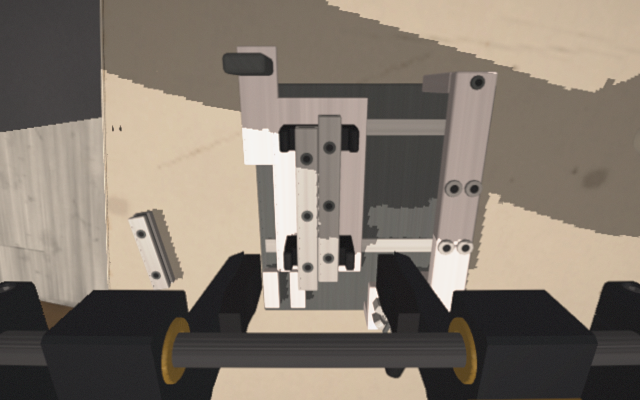

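```bash
python3 -m pendant '[{"dx":0,"dy":0,"dz":0,"yaw":0.12},{"dx":0,"dy":0,"dz":0,"yaw":0.12},{"dx":0,"dy":0,"dz":0,"yaw":0.12},{"dx":0,"dy":0,"dz":0,"yaw":0.12},{"dx":0,"dy":0,"dz":0,"yaw":0.12},{"dx":0,"dy":0,"dz":0,"yaw":0.12},{"dx":0,"dy":0,"dz":0,"yaw":0.12},{"dx":0,"dy":0,"dz":0,"yaw":0.12}]' 150;python3 -m pendant '[{"dx":0,"dy":0,"dz":0,"yaw":0.12},{"dx":0,"dy":0,"dz":0,"yaw":0.12},{"dx":0,"dy":0,"dz":0,"yaw":0.12},{"dx":0,"dy":0,"dz":0,"yaw":0.12},{"dx":-32,"dy":0,"dz":-14,"yaw":0.12},{"dx":-32,"dy":0,"dz":-14,"yaw":0},{"dx":-32,"dy":0,"dz":-14,"yaw":0},{"dx":0,"dy":0,"dz":0,"yaw":0}]'; python3 -m pendant '[{"dx":0,"dy":0,"dz":0,"yaw":0},{"dx":0,"dy":0,"dz":0,"yaw":0}]'; python3 -c "
from tl import *
st();c=shot('wrist','w22');st();np.save('w22.npy',c,allow_pickle=True)
"
```

```text
time: 20.15
tcp_pos: [0.5153, -0.0796, 0.1449]
eef_rot: [0.652, -0.276, 0.274, -0.651]
ft_force: [-0.0, 0.9, 0.5]
finger_gap: 0.412
time: 20.82
tcp_pos: [0.4494, 0.0109, 0.1451]
eef_rot: [0.546, -0.453, 0.448, -0.544]
ft_force: [0.2, -0.2, 0.0]
finger_gap: 0.412
time: 20.98
tcp_pos: [0.4546, 0.0046, 0.1456]
eef_rot: [0.543, -0.454, 0.453, -0.542]
ft_force: [0.5, -0.7, -0.4]
finger_gap: 0.414
t20.98 tcp [454.6   4.6 145.6] gap0.414 F [ 0.5 -0.7 -0.4] q [-0.04  0.67 -0.11  2.16  0.22  0.32 -1.73]
x [ 0.177 -0.984  0.001] y [-0.001 -0.001 -1.   ] z [ 0.984  0.177 -0.001]
t21.03 tcp [455.1   4.  145.7] gap0.414 F [ 0.7 -0.5  1.2] q [-0.04  0.67 -0.11  2.16  0.22  0.32 -1.73]
x [ 0.176 -0.984  0.001] y [-0.    -0.001 -1.   ] z [ 0.984  0.176 -0.001]
```

View pics/w22.png

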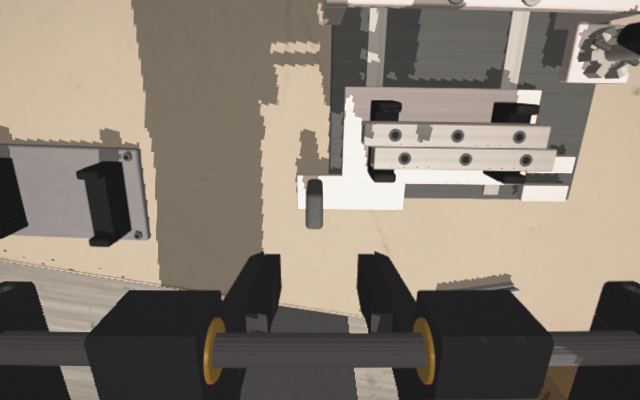

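```bash
python3 -m pendant '[{"dx":-4,"dy":30,"dz":2,"yaw":0.01},{"dx":0,"dy":30,"dz":0,"yaw":0},{"dx":0,"dy":22,"dz":0,"yaw":0},{"dx":0,"dy":12,"dz":0,"yaw":0},{"dx":0,"dy":5,"dz":0,"yaw":0},{"dx":0,"dy":0,"dz":0,"yaw":0},{"dx":0,"dy":0,"dz":0,"yaw":0}]'; python3 -c "
from tl import *
st();c=shot('wrist','w23');st();np.save('w23.npy',c,allow_pickle=True)
"
```

```text
time: 21.62
tcp_pos: [0.4564, 0.0084, 0.0473]
eef_rot: [0.54, -0.457, 0.457, -0.54]
ft_force: [0.4, 0.1, 1.0]
finger_gap: 0.414
t21.62 tcp [456.4   8.4  47.3] gap0.414 F [0.4 0.1 1. ] q [-0.11  0.88 -0.02  2.2   0.26  0.06 -1.78]
x [ 0.166 -0.986  0.   ] y [ 0. -0. -1.] z [0.986 0.166 0.   ]
t21.67 tcp [456.6   8.6  47.7] gap0.414 F [-0.1  0.2  0.4] q [-0.11  0.88 -0.02  2.2   0.26  0.06 -1.78]
x [ 0.166 -0.986  0.   ] y [ 0.001 -0.    -1.   ] z [0.986 0.166 0.001]
```

View pics/w23.png

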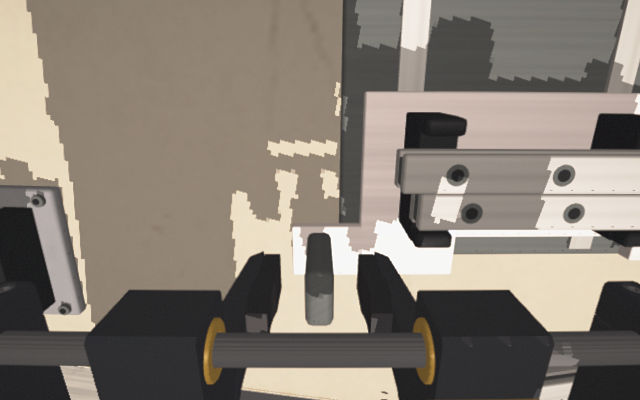

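Post is centred between the fingers (319,280). Close and push gently.

```bash
python3 -m pendant '[{"dx":0,"dy":0,"dz":0,"yaw":0},{"dx":0,"dy":0,"dz":0,"yaw":0},{"dx":0,"dy":0,"dz":0,"yaw":0},{"dx":0,"dy":0,"dz":0,"yaw":0},{"dx":0,"dy":0,"dz":0,"yaw":0}]' 255; python3 -m pendant '[{"dx":0,"dy":0,"dz":3,"yaw":0},{"dx":0,"dy":0,"dz":5,"yaw":0},{"dx":0,"dy":0,"dz":7,"yaw":0},{"dx":0,"dy":0,"dz":8,"yaw":0},{"dx":0,"dy":0,"dz":8,"yaw":0},{"dx":0,"dy":0,"dz":8,"yaw":0},{"dx":0,"dy":0,"dz":8,"yaw":0},{"dx":0,"dy":0,"dz":8,"yaw":0}]'; python3 -m pendant '[{"dx":0,"dy":0,"dz":8,"yaw":0},{"dx":0,"dy":0,"dz":8,"yaw":0},{"dx":0,"dy":0,"dz":6,"yaw":0},{"dx":0,"dy":0,"dz":4,"yaw":0},{"dx":0,"dy":0,"dz":3,"yaw":0},{"dx":0,"dy":0,"dz":2,"yaw":0},{"dx":0,"dy":0,"dz":1,"yaw":0},{"dx":0,"dy":0,"dz":0,"yaw":0}]';python3 -c "
from tl import *
st();c=shot('wrist','w24');st()
"
```

```text
time: 22.08
tcp_pos: [0.4564, 0.0083, 0.0477]
eef_rot: [0.54, -0.456, 0.457, -0.54]
ft_force: [0.7, -2.9, 4.9]
finger_gap: 0.129
time: 22.75
tcp_pos: [0.5098, 0.0174, 0.0477]
eef_rot: [0.541, -0.457, 0.457, -0.539]
ft_force: [-1.9, -4.0, 5.3]
finger_gap: 0.133
time: 23.42
tcp_pos: [0.542, 0.0228, 0.0477]
eef_rot: [0.54, -0.456, 0.457, -0.54]
ft_force: [-0.4, -3.5, 4.8]
finger_gap: 0.134
t23.42 tcp [542.   22.8  47.7] gap0.134 F [-0.4 -3.5  4.8] q [-0.08  0.91 -0.09  1.95  0.24  0.3  -1.77]
x [ 0.166 -0.986  0.001] y [ 0.    -0.001 -1.   ] z [0.986 0.166 0.   ]
t23.47 tcp [542.   22.8  47.8] gap0.132 F [ 0.5 -2.5  5.3] q [-0.08  0.91 -0.09  1.95  0.24  0.3  -1.77]
x [ 0.166 -0.986  0.001] y [ 0.    -0.001 -1.   ] z [0.986 0.166 0.   ]
```

View pics/w24.png

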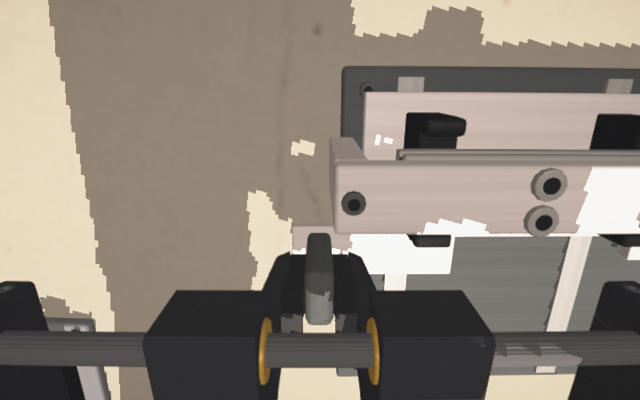

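```bash
python3 -m pendant '[{"dx":0,"dy":0,"dz":1,"yaw":0},{"dx":0,"dy":0,"dz":1,"yaw":0},{"dx":0,"dy":0,"dz":1,"yaw":0},{"dx":0,"dy":0,"dz":0,"yaw":0}]'; python3 -m pendant '[{"dx":0,"dy":0,"dz":1,"yaw":0},{"dx":0,"dy":0,"dz":0.5,"yaw":0},{"dx":0,"dy":0,"dz":0,"yaw":0}]'; python3 -m pendant '[{"dx":0,"dy":0,"dz":1,"yaw":0},{"dx":0,"dy":0,"dz":0.5,"yaw":0},{"dx":0,"dy":0,"dz":0,"yaw":0}]'
```

```text
time: 23.8
tcp_pos: [0.5445, 0.0232, 0.0477]
eef_rot: [0.541, -0.456, 0.457, -0.539]
ft_force: [-1.2, -2.6, 5.2]
finger_gap: 0.132
time: 24.05
tcp_pos: [0.5445, 0.0232, 0.0477]
eef_rot: [0.541, -0.457, 0.456, -0.539]
ft_force: [-2.9, -3.3, 8.0]
finger_gap: 0.128
time: 24.3
tcp_pos: [0.5445, 0.0232, 0.0477]
eef_rot: [0.542, -0.458, 0.456, -0.538]
ft_force: [-6.0, -3.1, 10.3]
finger_gap: 0.132
```

```bash
python3 -m pendant '[{"dx":0,"dy":0,"dz":1,"yaw":0},{"dx":0,"dy":0,"dz":1,"yaw":0},{"dx":0,"dy":0,"dz":1,"yaw":0},{"dx":0,"dy":0,"dz":0,"yaw":0},{"dx":0,"dy":0,"dz":0,"yaw":0}]'; python3 -m pendant '[{"dx":0,"dy":0,"dz":2,"yaw":0},{"dx":0,"dy":0,"dz":1,"yaw":0},{"dx":0,"dy":0,"dz":0,"yaw":0},{"dx":0,"dy":0,"dz":0,"yaw":0}]'; python3 -c "
from tl import *
st();c=shot('wrist','w25');st()
"
```

```text
time: 24.72
tcp_pos: [0.5446, 0.0232, 0.0476]
eef_rot: [0.544, -0.459, 0.454, -0.536]
ft_force: [-11.8, -3.2, 15.1]
finger_gap: 0.134
time: 25.05
tcp_pos: [0.5448, 0.0233, 0.0475]
eef_rot: [0.545, -0.46, 0.453, -0.535]
ft_force: [-15.8, -3.7, 20.3]
finger_gap: 0.135
t25.05 tcp [544.8  23.3  47.5] gap0.135 F [-15.8  -3.7  20.3] q [-0.07  0.91 -0.09  1.92  0.24  0.34 -1.76]
x [ 0.166 -0.986  0.002] y [-0.017 -0.005 -1.   ] z [ 0.986  0.166 -0.018]
t25.10 tcp [544.8  23.3  47.6] gap0.133 F [-15.8  -3.3  20.3] q [-0.07  0.91 -0.09  1.92  0.24  0.34 -1.76]
x [ 0.166 -0.986  0.002] y [-0.017 -0.005 -1.   ] z [ 0.986  0.166 -0.018]
```

View pics/w25.png

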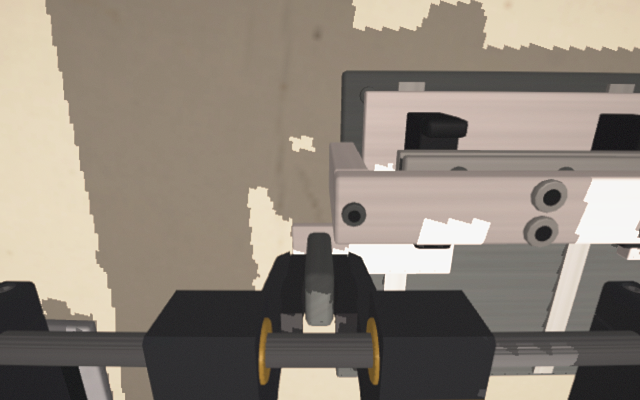

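```bash
python3 -m pendant '[{"dx":0,"dy":0,"dz":-3,"yaw":0},{"dx":0,"dy":0,"dz":-3,"yaw":0},{"dx":0,"dy":0,"dz":-1.5,"yaw":0},{"dx":0,"dy":0,"dz":0,"yaw":0},{"dx":0,"dy":0,"dz":0,"yaw":0}]'; python3 -m pendant '[{"dx":0,"dy":0,"dz":0,"yaw":0},{"dx":0,"dy":0,"dz":0,"yaw":0},{"dx":0,"dy":0,"dz":0,"yaw":0},{"dx":0,"dy":0,"dz":0,"yaw":0}]' 150; python3 -m pendant '[{"dx":0,"dy":-15,"dz":0,"yaw":0},{"dx":0,"dy":-30,"dz":0,"yaw":0},{"dx":0,"dy":-30,"dz":0,"yaw":0},{"dx":0,"dy":-30,"dz":0,"yaw":0},{"dx":0,"dy":-30,"dz":-20,"yaw":0},{"dx":20,"dy":-20,"dz":-20,"yaw":0},{"dx":30,"dy":0,"dz":-20,"yaw":0},{"dx":30,"dy":0,"dz":0,"yaw":0}]';python3 -m pendant '[{"dx":0,"dy":0,"dz":0,"yaw":0},{"dx":0,"dy":0,"dz":0,"yaw":0},{"dx":0,"dy":0,"dz":0,"yaw":0}]'; python3 -c "
from tl import *
st();c=shot('wrist','w26');st();np.save('w26.npy',c,allow_pickle=True)
save(c,'w26a',(180,30,520,250),2.3)
c=shot('scene');save(c,'s2',(300,110,470,290),3.2)
"
```

```text
time: 25.52
tcp_pos: [0.5446, 0.0232, 0.0476]
eef_rot: [0.541, -0.457, 0.456, -0.539]
ft_force: [-3.1, -3.6, 6.2]
finger_gap: 0.13
time: 25.85
tcp_pos: [0.5463, 0.0251, 0.0471]
eef_rot: [-0.54, 0.456, -0.456, 0.54]
ft_force: [0.6, 0.4, 0.7]
finger_gap: 0.401
time: 26.52
tcp_pos: [0.4968, -0.0649, 0.2035]
eef_rot: [0.541, -0.456, 0.455, -0.54]
ft_force: [-0.4, 0.9, -0.6]
finger_gap: 0.413
time: 26.77
tcp_pos: [0.5006, -0.0635, 0.2021]
eef_rot: [-0.54, 0.456, -0.456, 0.541]
ft_force: [-0.4, -0.2, -0.5]
finger_gap: 0.412
t26.77 tcp [500.6 -63.5 202.1] gap0.412 F [-0.4 -0.2 -0.5] q [ 0.16  0.61 -0.2   1.97  0.2   0.58 -1.58]
x [ 0.168 -0.986 -0.001] y [ 0.     0.001 -1.   ] z [0.986 0.168 0.   ]
t26.82 tcp [500.6 -62.8 202. ] gap0.412 F [ 0.  -0.3  0.3] q [ 0.16  0.61 -0.2   1.97  0.2   0.58 -1.58]
x [ 0.169 -0.986 -0.001] y [ 0.     0.001 -1.   ] z [0.986 0.169 0.   ]
```

View pics/w26.png

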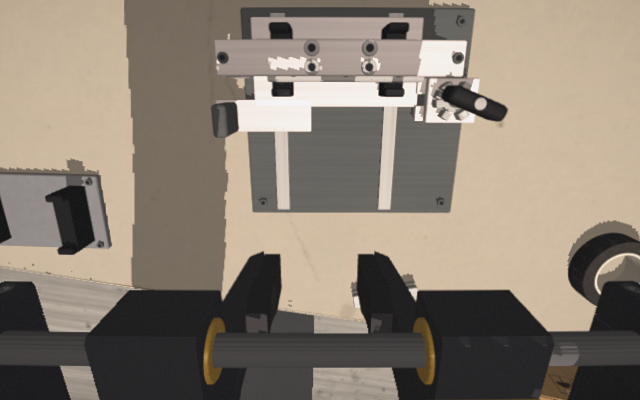

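View pics/s2.png

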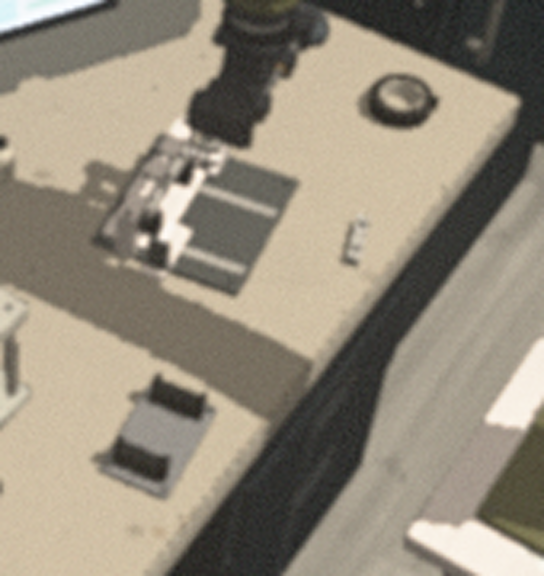

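```bash
python3 -c "
from tl import *
c=np.load('w26.npy',allow_pickle=True).item()
save(c,'w26b',(200,20,350,150),5)
def jig(P):
    d=P[:,:2]*1000-np.array([603.6,-62.9]);a=np.radians(9.5);return np.c_[d@[np.cos(a),np.sin(a)],d@[-np.sin(a),np.cos(a)]].round(1)
print('bridge corners',jig(plane(c,[(216,76),(464,77)],.079)))
print('post?',jig(plane(c,[(220,119)],.062)))
"
```

```text
bridge corners [[-11.6  88.4]
 [-11.9 -86.1]]
post? [[-42.6  92.9]]
```

View pics/w26b.png

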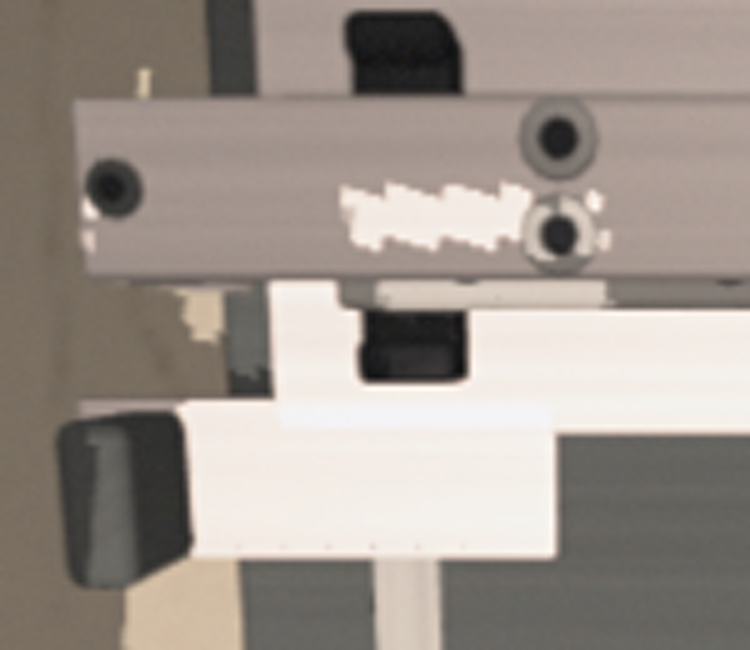

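```bash
python3 -c "
from bench import workorder
print(workorder.job_done())"
```

```text
the job is handed in; nothing more can be done
None
```

I did the job in the order asked and handed it in at about 27 s; no verdict came back.

- **Plunger:** lifted about 13 mm, twisted about 1.20 rad and let go. It dropped into the rest notch, and the last picture still shows it parked.
- **Tray out:** drawn about 90 mm, until it would go no further.
- **Rails:** both gripped together (29.6 mm across) and carried without slipping. They were lowered until they touched the seats, then released. They sit within about 1 mm of the saddle centre across, by camera. They keep the roughly 7 mm lengthwise stagger they had on the rack, about 3.5 mm each side of centre.
- **Tray home:** pushed in until it stood still under about 16 N. The return travel read 89.4 mm against 90.2 mm out. The last picture puts the post at x = -43.5 mm, where -45 mm is fully home. I put both differences down to measurement error, because the stop was solid.
- **Bystanders:** the offcut and tape look unmoved in the final scene picture. I did not measure the stepper again, but no move went behind the jig.
- **Forces:** the highest wrist reading I saw was about 26 N. The gripper was about 0.2 m above the bench and touching nothing at hand-in.

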